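# Rack the dragonfly bodies to dry, cover the lacquer and set the timer

## Task

Press every dragonfly body on the table down into a free station of the drying rack until it snaps fully home in its clips, and put the lid on the lacquer pot so that it sits seated and level. Only then turn the timer's dial to the mark whose number is the number of bodies in the rack (two bodies: mark 2), and let go of everything, leaving the rest of the table as it is.

Things in the scene. Friction and masses are not known exactly. Their poses are not given: they have to be found in the camera images.
- copper_mid (a point): copper-coloured dragonfly body (always there): rod 26 mm in diameter, 104 mm long, with a 28 x 28 x 14 mm square bead on each end (dark head bead at +x), 132 mm over all, about 80 g. Point at its centre, 14 mm above the table when lying there; x runs along the rod. Grip the middle of the rod, within 25 mm of the centre: the clips go further out
- gold_mid (a point): gold (brass-coloured) dragonfly body (not always there): rod 26 mm in diameter, 104 mm long, with a 28 x 28 x 14 mm square bead on each end (dark head bead at +x), 132 mm over all, about 80 g. Point at its centre, 14 mm above the table when lying there; x runs along the rod. Grip the middle of the rod, within 25 mm of the centre: the clips go further out
- green_mid (a point): green dragonfly body (not always there): rod 26 mm in diameter, 104 mm long, with a 28 x 28 x 14 mm square bead on each end (dark head bead at +x), 132 mm over all, about 80 g. Point at its centre, 14 mm above the table when lying there; x runs along the rod. Grip the middle of the rod, within 25 mm of the centre: the clips go further out
- red_mid (a point): red dragonfly body (not always there): rod 26 mm in diameter, 104 mm long, with a 28 x 28 x 14 mm square bead on each end (dark head bead at +x), 132 mm over all, about 80 g. Point at its centre, 14 mm above the table when lying there; x runs along the rod. Grip the middle of the rod, within 25 mm of the centre: the clips go further out
- clip1 (a point): station 1 of the drying rack: where the centre of a seated body lies, 40 mm above the table; x along the seated rod (either way round), y across the rack, z up. The rack is a fixed aluminium plate 140 x 300 x 10 mm with four equal stations 70 mm apart along its y
- clip2 (a point): station 2: where the centre of a seated body lies, 40 mm above the table; x along the seated rod (either way round), y across the rack, z up. Each station has two pairs of orange sprung jaws, at x = -35 and +35 mm (12 mm wide), and grey saddles under the rod. A seated rod can slide about 10 mm either way along x
- clip3 (a point): station 3: where the centre of a seated body lies, 40 mm above the table; x along the seated rod (either way round), y across the rack, z up. The jaws' rounded lips (radius 4 mm) have centres 14 mm either side in y and 10 mm above the seated axis (tops 54 mm above the table). A rod laid on the lips has its axis about 20 mm above its seat
- clip4 (a point): station 4: where the centre of a seated body lies, 40 mm above the table; x along the seated rod (either way round), y across the rack, z up. A rod pushed straight down, level, meets a resistance rising to about 15 N, which drops as its axis passes the lips, 10 mm above the seat; the jaws then pull it onto the saddles
- lid_knob (a point): the lid, 120 g: blue disc 94 mm in diameter, 5 mm thick, a 72 mm plug 7 mm deep below it and an upright wooden knob (24 mm in diameter, 32 mm tall) on it. Point on the lid's axis in the knob, 30 mm above the plug's underside and 14 mm below the knob's top; z points up out of the knob
- lid_flange (a point): point on the lid's axis at the underside of the blue disc, 7 mm above the plug's underside: at the pot's rim when the lid sits home; z along the knob
- lid: the same lid; origin at the centre of the plug's underside, z along the knob
- pot_rim (a point): centre of the mouth of the fixed steel lacquer pot with a blue band, 80 mm above the table; pot 88 mm in outer and 79 mm in inner diameter. The lid's plug enters the mouth with 3.5 mm of play all round and its disc rests on the rim
- dial (a joint): timer dial, rad: mark number x 0.5236 (30 degrees a click). Mark 0 is the big red dot, white dots 1 to 6 follow clockwise seen from above; clockwise raises the value. Stops just outside 0 and 6. A sprung pawl clicks it onto the nearest mark when let go; about 0.04 N m takes it over a click. It starts at about mark 5 or 6, from an earlier job
- dial_grip (a point): on the dial's axis in its black grip bar, 90 mm above the table. Bar 64 mm long, 16 mm thick, from 71 to 105 mm above the table, on a 72 mm disc over a fixed grey housing 120 x 120 x 58 mm. Turns with the dial: x along the bar; the white line on the bar's -x end is the pointer
- enamel: jar of enamel with a yellow cap, 56 mm in diameter, 75 mm tall, origin under its centre; leave alone
There are look-alikes about, which are no part of the job. Leave any green or white look-alike of the lid alone.

How it is judged:
By the outcome, as a careful person would: the job done as asked, in the order asked, and still so for the second after the job is handed in, with the robot touching nothing.
Of body_gold, body_green, body_red only 1 to 3 are there at a start; the rules pass over those that are not, and their reading is None.
At some moment in a run one of body_copper, body_gold, body_green, body_red may be knocked a few centimetres aside while the robot is not near it.
Once in a run the grip may slacken for a moment while it holds something.
It also fails if it takes over 210 s, if anything falls off the work surface, if the arm or the gripper's body presses on something with over 40 N, if the wrist force passes 120 N, or if a joint passes its speed limit or range.

## Robot

A 7-joint arm with a two-finger parallel gripper is mounted at the origin on the work surface. World frame = base frame: x ahead of the robot, y to its left, z up, the work surface at z = 0. Lengths are in m, angles in rad, forces in N, time in s.
With the tool pointing down it reaches from about 0.4 to 0.85 m from the base axis. Payload 4.5 kg.
Tool frame: the origin (TCP) lies midway between the tips of the shut fingers; the grasp point (between the pads) lies 19 mm behind it; z points along the fingers, y is the line along which they close (so a half turn about z gives the same grasp; the last joint's range is limited). The gripper opens to 88 mm and grips with 3 to 60 N. Pads are 18 mm wide; open, the fingers measure 123 mm over their backs; the gripper's body (75 mm by 187 mm) begins 45 mm behind the grasp point.
Start: joints at [-1.085, 0.689, -0.195, 1.565, 0.157, 0.902, -0.215], TCP at [0.273, 0.562, 0.239] pointing down, gripper open.
Joint ranges: [-3.01, 3.01], [-0.46, 2.08], [-1.47, 1.51], [0.13, 2.56], [-1, 4.14], [0.04, 2.09], [-2.66, 2.66]. Speed limits (rad/s): [2.57, 2.57, 3.14, 3.14, 3.14, 3.14, 3.14].

## Interface

Orientations are given as a unit quaternion [x, y, z, w].
In Python, from plant import r gives the robot as it stands. The module is installed in compiled form; this text tells all that it offers.
- The arm moves only by the tool step_arm, never from a script. Its argument "series" is a list of rows, each a list of 7 numbers: the shift along the world's x, y, z in mm, then the turn, a rotation vector about the world's x, y, z in rad, then the closure, from 0 (fully open) to 1 (shut). A call has 1 to 20 rows; each row shifts and turns the commanded pose from where the row before left it; what a row does not reach is not made up. A row lasts 1/10 s, in which the tool goes at most 50 mm and 8.59 degrees, less where a joint would pass 70% of its speed; a pose out of reach is approached as far as the arm can. A call is refused whole if a number of a shift passes 50 or a number of a turn 0.15, either way. A call with a gripper value outside its range is refused whole. The fingers move at their own pace and stop on an object; "force" is the grip in N (left out, the last holds). Time passes only in rows, so rows that do not move let the fingers close. It gives the time, the measured TCP pose, the force, the opening and the grip force at its end, in the units of the state.
- r.get_state(): the state, without advancing time (a new reading comes with each control period).
- r.snapshot(name): name is "side" or "top"; returns (picture, depth): 480x640x3 uint8, blue, green, red; 480x640 float32, m along the optical axis (not along the pixel's ray), 0 where there is no reading.
- r.get_calibration(name): a dict with "intrinsics" (3x3 intrinsics, pixels), "pose" (4x4, takes a point from camera to world coordinates). Camera axes: x right, y up, looking along -z (the intrinsics and any distortion apply to the point x, -y, -z); pixel columns grow to the right and rows downward; lengths in m; the calibration is good to about 2 mm. A picture is of the moment at which its call begins. get_calibration takes no time and is no camera call.
- r.finish_job(): hands the job in; it is judged then, once.
The state is a dict: "clock": time; "q": joint angles; "qd": joint speeds; "joint_torque": joint torques, N m; "tool_pos": TCP position; "eef_rot": TCP orientation; "contact_force": force on the tool from outside, world axes, zero at the start; "moment": the same for the moment, N m; "opening": opening from 0.0 (shut) to 1.0 (fully open); "finger_force": force on a finger pad.
Only numpy, scipy, OpenCV 4.12 (cv2) and the standard library are available. Lean on these libraries where they do the work, as an engineer would, in place of code of your own. Each camera call takes 0.05 s, during which the arm holds its last target. There are 200 camera calls.

## Working session

There is one attempt and no reset: what is moved stays moved. The work goes in short steps, Python scripts to look and compute and a tool call to move; the robot and the scene stay as the last step left them, time stands still between calls to the robot, and variables do not carry over. Pictures are saved under pics/ and viewed, at most 14 in all, crops included, and the job is handed in when it is done.

Besides the shell and the picture viewer there is one more tool, called after "Call:" as name([rows], argument=value, ...), one row to a line, values as JSON. step_arm: Moves the arm, as the interface text tells. Its arguments: {"type":"object","properties":{"series":{"type":"array"},"force":{"type":"number"}},"required":["series"]}

```bash
mkdir -p pics; cat > h.py <<'E'
import numpy as np,cv2
from plant import r
def snap(n,name):
    p,d=r.snapshot(n); cv2.imwrite('pics/%s.png'%name,p); np.save('pics/%s.npy'%name,d); return p,d
def cloud(n,d):
    c=r.get_calibration(n);K=np.array(c['intrinsics']);T=np.array(c['pose'])
    v,u=np.mgrid[0:480,0:640]
    P=np.stack([(u-K[0,2])/K[0,0]*d,-(v-K[1,2])/K[1,1]*d,-d],-1)
    W=P@T[:3,:3].T+T[:3,3]; W[d==0]=np.nan
    return W
E
python3 - <<'E'
from h import *
for n in('top','side'):
    snap(n,n+'0'); print(r.get_calibration(n))
print(r.get_state())
E
```

```text
{'intrinsics': array([[605.02179966,   0.        , 315.76829539],
       [  0.        , 605.02179966, 239.34429369],
       [  0.        ,   0.        ,   1.        ]]), 'pose': array([[-0.00698527,  0.99704847, -0.07645624,  0.39350701],
       [-0.99993992, -0.00761047, -0.00788883, -0.00232868],
       [-0.00844741,  0.07639654,  0.99704173,  1.3982258 ],
       [ 0.        ,  0.        ,  0.        ,  1.        ]])}
{'intrinsics': array([[584.14486808,   0.        , 313.02116969],
       [  0.        , 584.14486808, 232.07824728],
       [  0.        ,   0.        ,   1.        ]]), 'pose': array([[ 0.90431862,  0.22199222, -0.36459194, -0.01687894],
       [-0.42662517,  0.44183203, -0.78916121, -1.14064123],
       [-0.01409925,  0.86919728,  0.4942644 ,  0.78587991],
       [ 0.        ,  0.        ,  0.        ,  1.        ]])}
{'clock': 0.1, 'q': array([-1.08521622,  0.68986655, -0.19448646,  1.5662261 ,  0.15731401,
        0.90253493, -0.21510026]), 'qd': array([ 0.0017185 , -0.00217743, -0.00084889, -0.0019266 ,  0.00095525,
       -0.00013009, -0.00022873]), 'joint_torque': array([-3.55534183e-03, -5.28500783e+01, -1.27164647e+00, -1.53835881e+01,
       -5.25330368e-02,  2.01716786e-03,  4.94592041e-05]), 'tool_pos': array([0.27266782, 0.56175325, 0.23801406]), 'eef_rot': array([ 2.23946003e-01,  9.74601206e-01, -8.15877008e-04, -1.05306535e-04]), 'contact_force': array([-0.50600933,  0.49513654, -0.2040198 ]), 'moment': array([ 0.02425249, -0.04201977, -0.03041364]), 'finger_force': 0.0, 'opening': 0.9944128333146773}
```

View pics/top0.png

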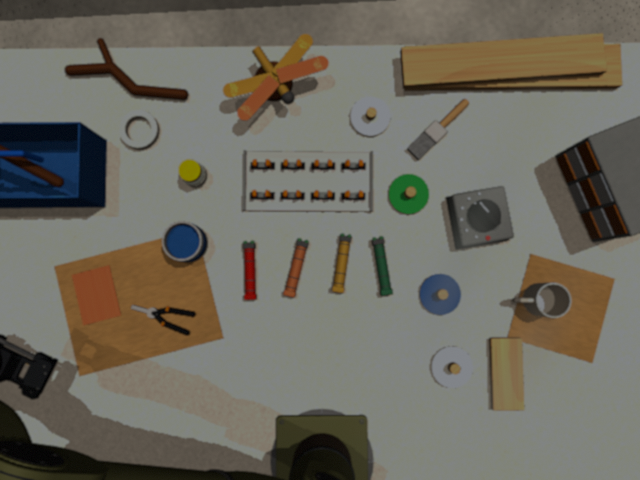

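View pics/side0.png

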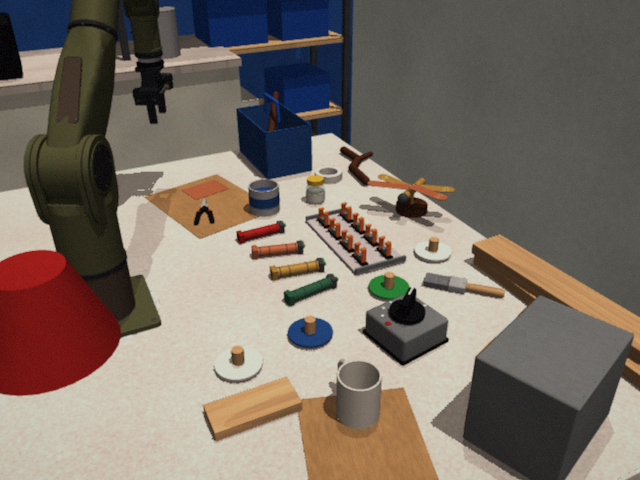

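Top view: bodies red (250,270), copper (295,268), gold (342,264), green (382,266), all four there. Blue lid is at (440,294); its look-alikes are green (408,194) and white (370,117), (451,367). The pot is at (184,242), enamel (192,173), dial (485,215), rack (308,180). The winged ornament at (275,80) is not part of the job.

```bash
cat >> h.py <<'E'
HUE={'red':((0,170,60),(4,255,255)),'copper':((5,120,60),(13,255,255)),'gold':((16,120,60),(27,255,255)),'green':((60,60,20),(90,255,255)),'blue':((100,80,30),(125,255,255))}
def rod(p,W,col,box,zmin=.012,zmax=.06):
    """box u0,v0,u1,v1; principal axis of the elevated points of a body (colour + dark head)"""
    u0,v0,u1,v1=box; w=W[v0:v1,u0:u1]; hsv=cv2.cvtColor(p,cv2.COLOR_BGR2HSV)[v0:v1,u0:u1]
    m=(cv2.inRange(hsv,*map(np.array,HUE[col]))>0)&(w[...,2]>zmin)&(w[...,2]<zmax)
    q=w[m]; c=q.mean(0); e=np.linalg.svd(q[:,:2]-c[:2],full_matrices=False)[2][0]
    e=e*np.sign(e[0]); s=(q[:,:2]-c[:2])@e
    mm=(w[...,2]>zmin)&(w[...,2]<zmax); a=w[mm]; t=(a[:,:2]-c[:2])@e; n=(a[:,:2]-c[:2])@np.array([-e[1],e[0]])
    k=(abs(n)<.018)&(abs(t)<.12); t=t[k]; lo,hi=np.percentile(t,[.5,99.5]); mid=c[:2]+e*(lo+hi)/2
    return mid,np.degrees(np.arctan2(e[1],e[0])),hi-lo,np.percentile(q[:,2],95),m.sum()
E
python3 - <<'E'
from h import *
p=cv2.imread('pics/top0.png');d=np.load('pics/top0.npy');W=cloud('top',d)
for c,b in dict(red=(232,232,268,310),copper=(275,232,318,308),gold=(325,226,360,302),green=(365,228,400,305)).items(): print(c,rod(p,W,c,b))
def blob(n,b,zl,zh):
    w=W[b[1]:b[3],b[0]:b[2]].reshape(-1,3); w=w[(w[:,2]>zl)&(w[:,2]<zh)]
    (cx,cy),rad=cv2.minEnclosingCircle((w[:,:2]*1000).astype(np.float32)); R=cv2.minAreaRect((w[:,:2]*1000).astype(np.float32))
    print(n,len(w),w.mean(0).round(4),'circ',cx,cy,rad,'rect',R)
blob('knob',(415,268,468,320),.03,.06)
blob('disc',(415,268,468,320),.005,.02)
blob('pot',(155,215,215,270),.072,.09)
blob('enamel',(175,155,210,192),.06,.09)
blob('dialbar',(440,180,520,255),.09,.12)
blob('housing',(440,180,520,255),.045,.065)
blob('plate',(235,143,380,220),.006,.014)
for i in range(4):
  for j in range(2):
    u=(262,292,322,353)[i];v=(165,195)[j]
    blob(('jaw',i,j),(u-14,v-12,u+14,v+12),.04,.065)
cv2.imwrite('pics/c0.png',np.hstack([cv2.resize(p[140:310,230:400],(400,400),interpolation=2),cv2.resize(p[175:325,395:545],(400,400),interpolation=2)]))
E
```

```text
red (array([0.43046458, 0.1596193 ]), np.float64(1.812855267979949), np.float64(0.13179141780852083), np.float64(0.03113958346391943), np.int64(471))
copper (array([0.43533389, 0.05458911]), np.float64(-14.550782787530235), np.float64(0.1323694576076016), np.float64(0.032012389853907995), np.int64(512))
gold (array([ 0.44457072, -0.048832  ]), np.float64(-8.62833345923122), np.float64(0.1313164931508119), np.float64(0.03202924150756132), np.int64(523))
green (array([ 0.43785857, -0.14011064]), np.float64(8.45081969801291), np.float64(0.1322428284199274), np.float64(0.03193151952143414), np.int64(484))
knob 101 [ 0.373  -0.2714  0.0437] circ 372.67401123046875 -272.42694091796875 11.971749305725098 rect ((372.7117004394531, -272.1000061035156), (22.687387466430664, 22.467132568359375), 69.03675079345703)
disc 1354 [ 0.3728 -0.2722  0.0124] circ 371.6285400390625 -276.1387023925781 78.28038024902344 rect ((373.9495544433594, -276.8538818359375), (119.53524017333984, 116.32748413085938), 89.53105926513672)
pot 305 [0.494  0.3025 0.0798] circ 493.9002380371094 302.93902587890625 44.37617
[... 1884 characters left out ...]
13502311706543), (38.69015884399414, 15.158004760742188), 88.73772430419922)
('jaw', 2, 1) 58 [ 0.6001 -0.0086  0.0536] circ 600.4608154296875 -7.5484938621521 19.92552375793457 rect ((600.6307983398438, -7.495149612426758), (38.3272705078125, 14.002043724060059), 89.52456665039062)
('jaw', 3, 0) 63 [ 0.6684 -0.0767  0.0533] circ 669.697509765625 -78.1763916015625 20.382431030273438 rect ((669.1061401367188, -77.96368408203125), (39.10161209106445, 14.770557403564453), 88.22882843017578)
('jaw', 3, 1) 60 [ 0.5996 -0.0766  0.0529] circ 599.2059326171875 -77.04109191894531 19.865873336791992 rect ((600.2269287109375, -77.2388916015625), (38.5982551574707, 13.777091979980469), 89.5080337524414)
```

View pics/c0.png

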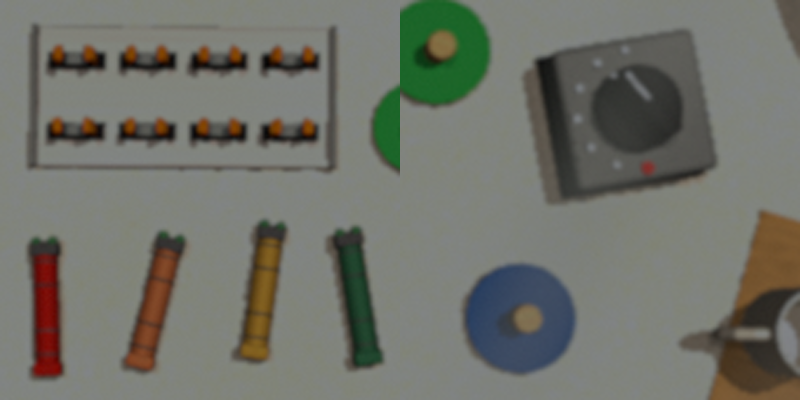

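The crop confirms four bodies with dark head beads, four empty stations, the blue lid at (440,294) and the dial. Its pointer line is toward white dot 5, counting clockwise from the red dot. Lengths measure 132 mm, the knob top 44 mm and the pot diameter 88 mm, so all agree. The plan is red, copper, gold and green to y = 132, 62, -8 and -78 mm, then the lid, then the dial to 4.

Call:
step_arm([
  [13, -33.5, 0, 0, 0, 0.121, 0],
  [13, -33.5, 0, 0, 0, 0.121, 0],
  [13, -33.5, 0, 0, 0, 0.121, 0],
  [13, -33.5, 0, 0, 0, 0.121, 0],
  [13, -33.5, 0, 0, 0, 0, 0],
  [13, -33.5, 0, 0, 0, 0, 0],
  [13, -33.5, 0, 0, 0, 0, 0],
  [13, -33.5, 0, 0, 0, 0, 0],
  [13, -33.5, -20, 0, 0, 0, 0],
  [13, -33.5, -20, 0, 0, 0, 0],
  [13, -33.5, -20, 0, 0, 0, 0],
  [13, -33.5, -20, 0, 0, 0, 0],
  [0, 0, -30, 0, 0, 0, 0],
  [0, 0, 0, 0, 0, 0, 0],
], force=50)

```text
clock: 1.5
tool_pos: [0.4275, 0.1583, 0.1263]
eef_rot: [-0.015, 1.0, -0.001, -0.003]
contact_force: [-0.1, -0.3, -0.6]
opening: 0.998
finger_force: 0.0
```

Call:
step_arm([
  [3, 1, -30, 0, 0, 0, 0],
  [0, 0, -30, 0, 0, 0, 0],
  [0, 0, -30, 0, 0, 0, 0],
  [0, 0, -20, 0, 0, 0, 0],
  [0, 0, -10, 0, 0, 0, 0],
  [0, 0, 0, 0, 0, 0, 0],
  [0, 0, 0, 0, 0, 0, 1],
  [0, 0, 0, 0, 0, 0, 1],
  [0, 0, 0, 0, 0, 0, 1],
  [0, 0, 0, 0, 0, 0, 1],
  [0, 0, 0, 0, 0, 0, 1],
  [0, 0, 0, 0, 0, 0, 1],
  [0, 0, 0, 0, 0, 0, 1],
  [0, 0, 0, 0, 0, 0, 1],
  [0, 0, 0, 0, 0, 0, 1],
], force=50)

```text
clock: 3.0
tool_pos: [0.4331, 0.1617, 0.012]
eef_rot: [-0.016, 1.0, -0.001, -0.001]
contact_force: [0.4, -0.0, 0.1]
opening: 0.281
finger_force: 50.0
```

Call:
step_arm([
  [0, 0, 0, 0, 0, 0, 0.4],
  [0, 0, 0, 0, 0, 0, 0.4],
  [0, 0, 0, 0, 0, 0, 0.4],
])

```text
clock: 3.3
tool_pos: [0.4331, 0.1617, 0.012]
eef_rot: [-0.016, 1.0, -0.001, -0.001]
contact_force: [-0.5, -0.2, -0.7]
opening: 0.531
finger_force: 0.0
```

Call:
step_arm([
  [-2, -1, -7, 0, 0, 0, 0.4],
  [0, 0, 0, 0, 0, 0, 0.4],
  [0, 0, 0, 0, 0, 0, 1],
  [0, 0, 0, 0, 0, 0, 1],
  [0, 0, 0, 0, 0, 0, 1],
  [0, 0, 0, 0, 0, 0, 1],
  [0, 0, 0, 0, 0, 0, 1],
  [0, 0, 0, 0, 0, 0, 1],
], force=50)

```text
clock: 4.1
tool_pos: [0.4326, 0.1612, 0.0076]
eef_rot: [-0.016, 1.0, -0.001, -0.002]
contact_force: [-0.3, 0.3, 1.8]
opening: 0.276
finger_force: 50.0
```

Call:
step_arm([
  [0, 0, 20, 0, 0, 0, 1],
  [0, 0, 30, 0, 0, 0, 1],
  [0, 0, 35, 0, 0, 0, 1],
  [0, 0, 35, 0, 0, 0, 1],
  [0, 0, 0, 0, 0, 0, 1],
  [0, 0, 0, 0, 0, 0, 1],
  [0, 0, 0, 0, 0, 0, 1],
])

```text
clock: 4.8
tool_pos: [0.4319, 0.1605, 0.1265]
eef_rot: [-0.016, 1.0, -0.002, -0.003]
contact_force: [-0.5, -0.5, -0.9]
opening: 0.28
finger_force: 50.0
```

```bash
python3 - <<'E'
from h import *
p,d=snap('side','s1')
cv2.imwrite('pics/s1c.png',cv2.resize(p[130:330,180:430],(750,600),interpolation=2))
print(r.get_state()['tool_pos'],r.get_state()['contact_force'])
E
```

```text
[0.43181631 0.16060651 0.12635337] [ 0.97595053  0.29770125 -1.38654129]
```

View pics/s1c.png

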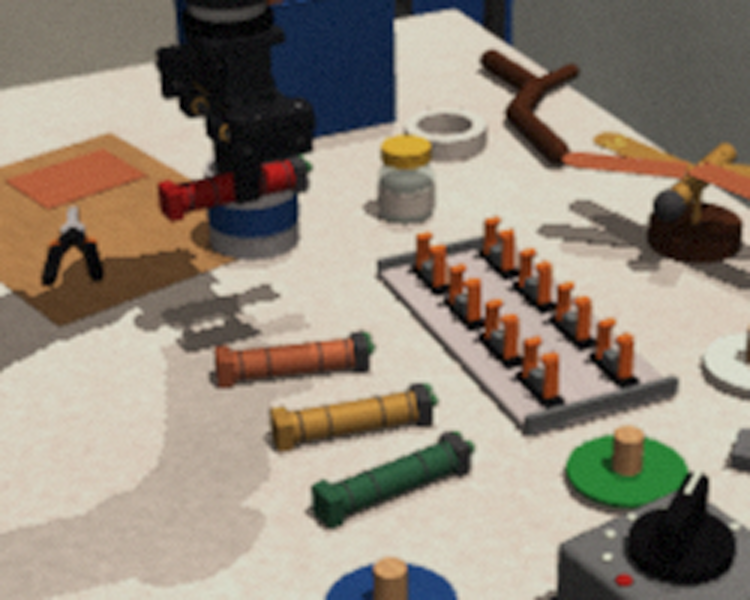

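Call:
step_arm([
  [25, -4, 0, 0, 0, -0.04, 1],
  [35, -5, 0, 0, 0, 0, 1],
  [40, -5, 0, 0, 0, 0, 1],
  [40, -5, 0, 0, 0, 0, 1],
  [35, -5, 0, 0, 0, 0, 1],
  [20, -4, 0, 0, 0, 0, 1],
  [11, 0, -10, 0, 0, 0, 1],
  [0, 0, -15, 0, 0, 0, 1],
  [0, 0, -10, 0, 0, 0, 1],
  [0, 0, 0, 0, 0, 0, 1],
  [0, 0, 0, 0, 0, 0, 1],
  [0, 0, 0, 0, 0, 0, 1],
])

```text
clock: 6.05
tool_pos: [0.6383, 0.1336, 0.093]
eef_rot: [0.003, 1.0, -0.001, -0.002]
contact_force: [-0.0, 0.5, -0.2]
opening: 0.286
finger_force: 50.0
```

```bash
python3 - <<'E'
from h import *
s=r.get_state();print(s['tool_pos'],s['eef_rot'],s['opening'])
p,d=snap('top','t1')
W=cloud('top',d)
hsv=cv2.cvtColor(p,cv2.COLOR_BGR2HSV)
m=(cv2.inRange(hsv,*map(np.array,HUE['red']))>0)&(W[...,2]>.06)&(W[...,2]<.16)
q=W[m]
for a,b in((.5,.60),(.66,.72),(.5,.72)):
    k=q[(q[:,0]>a)&(q[:,0]<b)]; print(len(k),k.mean(0) if len(k) else 0,k.min(0) if len(k) else 0,k.max(0) if len(k) else 0)
cv2.imwrite('pics/t1c.png',cv2.resize(p[130:230,220:390],(800,470),interpolation=2))
E
```

```text
[0.6383379  0.13359133 0.09298973] [ 3.47949518e-03  9.99991683e-01 -8.57665470e-04 -1.94732803e-03] 0.2859648287683579
155 [0.58322268 0.13275873 0.1127755 ] [0.56844482 0.12006216 0.10159116] [0.59991234 0.14614113 0.12099228]
0 0 0 0
185 [0.58671765 0.13286932 0.11266727] [0.56844482 0.12006216 0.10159116] [0.61064084 0.14614113 0.12099228]
```

View pics/t1c.png

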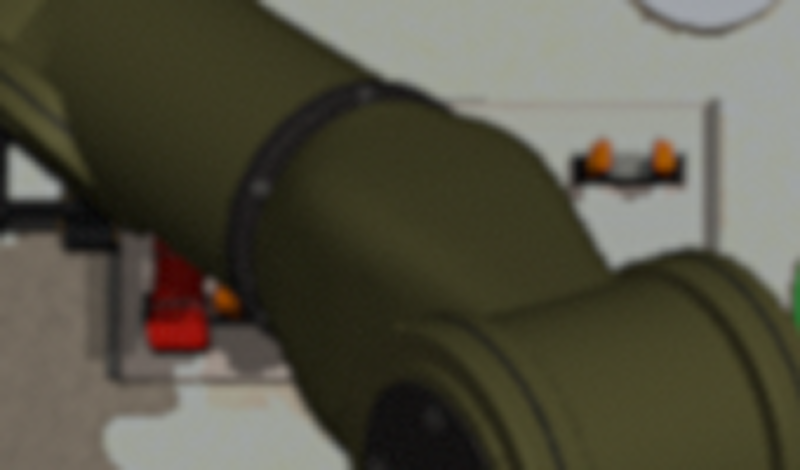

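Call:
step_arm([
  [1, -1, -15, 0, 0, 0, 1],
  [0, 0, -15, 0, 0, 0, 1],
  [0, 0, -10, 0, 0, 0, 1],
  [0, 0, -5, 0, 0, 0, 1],
  [0, 0, -5, 0, 0, 0, 1],
  [0, 0, -3, 0, 0, 0, 1],
  [0, 0, 0, 0, 0, 0, 1],
  [0, 0, 0, 0, 0, 0, 1],
], force=60)

```text
clock: 6.9
tool_pos: [0.6397, 0.1324, 0.038]
eef_rot: [0.004, 1.0, -0.001, -0.002]
contact_force: [5.6, 1.7, -10.8]
opening: 0.282
finger_force: 60.0
```

Call:
step_arm([
  [0, 0, -4, 0, 0, 0, 1],
  [0, 0, -3, 0, 0, 0, 1],
  [0, 0, -2, 0, 0, 0, 1],
  [0, 0, 0, 0, 0, 0, 1],
  [0, 0, 0, 0, 0, 0, 1],
])

```text
clock: 7.4
tool_pos: [0.639, 0.1326, 0.0334]
eef_rot: [0.004, 1.0, -0.001, -0.002]
contact_force: [-4.7, -1.5, 16.6]
opening: 0.277
finger_force: 60.0
```

Call:
step_arm([
  [0, 0, 0, 0, 0, 0, 0.45],
  [0, 0, 0, 0, 0, 0, 0.45],
  [0, 0, 0, 0, 0, 0, 0.45],
  [0, 0, 0, 0, 0, 0, 0.45],
  [0, 0, 20, 0, 0, 0, 0.45],
  [0, 0, 35, 0, 0, 0, 0.45],
  [0, 0, 35, 0, 0, 0, 0.45],
  [0, 0, 10, 0, 0, 0, 0.45],
  [-35, -14, 0, 0, 0, -0.123, 0.45],
  [-35, -14, 0, 0, 0, -0.123, 0],
  [-35, -14, 0, 0, 0, 0, 0],
  [-35, -14, 0, 0, 0, 0, 0],
  [-35, -14, 0, 0, 0, 0, 0],
  [-27, -9, 0, 0, 0, 0, 0],
  [0, 0, -15, 0, 0, 0, 0],
  [0, 0, 0, 0, 0, 0, 0],
  [0, 0, 0, 0, 0, 0, 0],
])

```text
clock: 9.1
tool_pos: [0.4378, 0.0534, 0.1153]
eef_rot: [0.126, 0.992, -0.001, -0.002]
contact_force: [-0.3, 0.5, 1.2]
opening: 0.999
finger_force: 0.0
```

```bash
python3 - <<'E'
from h import *
p,d=snap('side','s2')
W=cloud('side',d)
hsv=cv2.cvtColor(p,cv2.COLOR_BGR2HSV)
for c in('red','copper','gold','green'):
    m=(cv2.inRange(hsv,*map(np.array,HUE[c]))>0)&(W[...,0]>.35)&(W[...,0]<.76)&(abs(W[...,1]-.02)<.2)&(W[...,2]>.005)
    q=W[m];print(c,m.sum(),np.median(q,0),np.percentile(q,97,axis=0))
cv2.imwrite('pics/s2c.png',cv2.resize(p[170:330,220:420],(750,600),interpolation=2))
E
```

```text
red 249 [0.62471964 0.12127398 0.04640456] [0.68310197 0.13635501 0.0523585 ]
copper 1291 [0.59971893 0.04088432 0.02609229] [0.67585234 0.12393755 0.05173336]
gold 485 [ 0.43065231 -0.05771171  0.02043768] [ 0.48809791 -0.03204422  0.02831015]
green 604 [ 0.43250216 -0.15277053  0.02053576] [ 0.60158918 -0.13171536  0.02698917]
```

View pics/s2c.png

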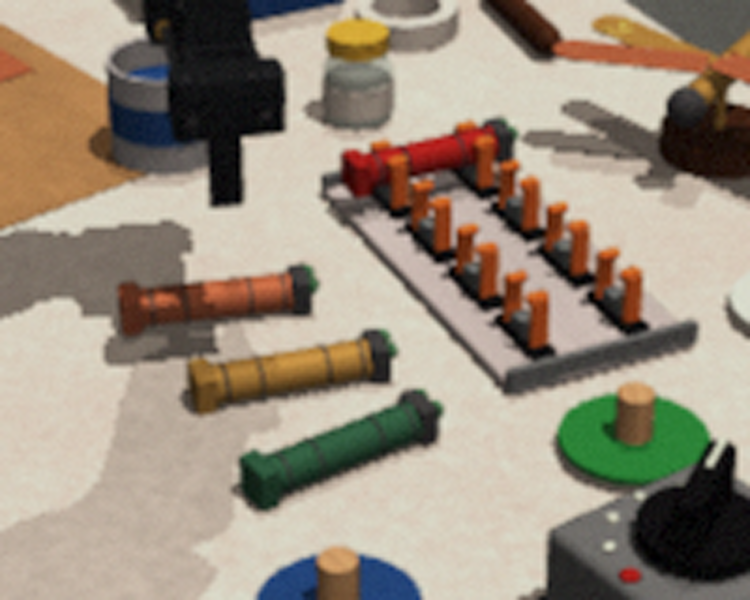

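Red is seated in station 1 at (430,155) and clear of the gripper. Copper, gold and green are unmoved, and the jaws are above copper. Grasping copper next.

Call:
step_arm([
  [-2, 1, -30, 0, 0, 0, 0],
  [0, 0, -30, 0, 0, 0, 0],
  [0, 0, -30, 0, 0, 0, 0],
  [0, 0, -15, 0, 0, 0, 0.2],
  [0, 0, -5, 0, 0, 0, 0.4],
  [0, 0, 0, 0, 0, 0, 0.4],
  [0, 0, 0, 0, 0, 0, 0.4],
])

```text
clock: 9.85
tool_pos: [0.4413, 0.0537, 0.0251]
eef_rot: [0.127, 0.992, -0.001, 0.002]
contact_force: [-0.1, 0.4, 0.2]
opening: 0.661
finger_force: 0.0
```

Call:
step_arm([
  [-4, 1, -6, 0, 0, 0, 0.4],
  [0, 0, -6, 0, 0, 0, 0.4],
  [0, 0, -5, 0, 0, 0, 0.4],
  [0, 0, 0, 0, 0, 0, 0.4],
  [0, 0, 0, 0, 0, 0, 0.4],
])

```text
clock: 10.35
tool_pos: [0.4368, 0.0543, 0.0082]
eef_rot: [0.127, 0.992, -0.002, 0.002]
contact_force: [-0.3, 0.4, 0.1]
opening: 0.603
finger_force: 0.0
```

Call:
step_arm([
  [0, 0, -1, 0, 0, 0, 1],
  [0, 0, 0, 0, 0, 0, 1],
  [0, 0, 0, 0, 0, 0, 1],
  [0, 0, 0, 0, 0, 0, 1],
  [0, 0, 0, 0, 0, 0, 1],
  [0, 0, 0, 0, 0, 0, 1],
  [0, 0, 20, 0, 0, 0, 1],
  [0, 0, 20, 0, 0, 0, 1],
  [0, 0, 20, 0, 0, 0, 1],
  [0, 0, 20, 0, 0, 0, 1],
  [0, 0, 20, 0, 0, 0, 1],
  [0, 0, 0, 0, 0, 0, 1],
  [0, 0, 0, 0, 0, 0, 1],
], force=55)

```text
clock: 11.65
tool_pos: [0.4378, 0.0538, 0.1012]
eef_rot: [0.128, 0.992, -0.002, 0.003]
contact_force: [-0.2, 0.2, -0.6]
opening: 0.277
finger_force: 55.0
```

Call:
step_arm([
  [25, 2, 0, 0, 0, 0.125, 1],
  [30, 1, 0, 0, 0, 0.12, 1],
  [35, 1, 0, 0, 0, 0, 1],
  [35, 1, 0, 0, 0, 0, 1],
  [35, 1, 0, 0, 0, 0, 1],
  [25, 1, 0, 0, 0, 0, 1],
  [15, 1, 0, 0, 0, 0, 1],
  [0, 0, -10, 0, 0, 0, 1],
  [0, 0, 0, 0, 0, 0, 1],
  [0, 0, 0, 0, 0, 0, 1],
])

```text
clock: 12.65
tool_pos: [0.6356, 0.0619, 0.0898]
eef_rot: [0.004, 1.0, -0.002, 0.002]
contact_force: [-0.4, 0.2, 0.1]
opening: 0.279
finger_force: 55.0
```

Call:
step_arm([
  [2, 0.5, -15, 0, 0, 0, 1],
  [0, 0, -15, 0, 0, 0, 1],
  [0, 0, -10, 0, 0, 0, 1],
  [0, 0, -5, 0, 0, 0, 1],
  [0, 0, -5, 0, 0, 0, 1],
  [0, 0, -4, 0, 0, 0, 1],
  [0, 0, -3, 0, 0, 0, 1],
  [0, 0, -2, 0, 0, 0, 1],
  [0, 0, 0, 0, 0, 0, 1],
  [0, 0, 0, 0, 0, 0, 1],
], force=60)

```text
clock: 13.65
tool_pos: [0.6393, 0.0626, 0.0331]
eef_rot: [0.005, 1.0, -0.002, 0.003]
contact_force: [-2.1, -0.8, 8.8]
opening: 0.279
finger_force: 60.0
```

Call:
step_arm([
  [0, 0, -2, 0, 0, 0, 1],
  [0, 0, 0, 0, 0, 0, 1],
  [0, 0, 0, 0, 0, 0, 0.45],
  [0, 0, 0, 0, 0, 0, 0.45],
  [0, 0, 0, 0, 0, 0, 0.45],
  [0, 0, 0, 0, 0, 0, 0.45],
  [0, 0, 20, 0, 0, 0, 0.45],
  [0, 0, 25, 0, 0, 0, 0.45],
  [0, 0, 25, 0, 0, 0, 0.45],
  [-25, -15, 10, 0, 0, -0.142, 0.45],
  [-30, -18, 0, 0, 0, 0, 0.4],
  [-30, -18, 0, 0, 0, 0, 0.3],
  [-30, -18, 0, 0, 0, 0, 0.3],
  [-30, -18, 0, 0, 0, 0, 0.3],
  [-30, -18, 0, 0, 0, 0, 0.3],
  [-18, -6, 0, 0, 0, 0, 0.3],
  [0, 0, -20, 0, 0, 0, 0.3],
  [0, 0, 0, 0, 0, 0, 0.3],
  [0, 0, 0, 0, 0, 0, 0.3],
])

```text
clock: 15.55
tool_pos: [0.4476, -0.048, 0.0911]
eef_rot: [0.076, 0.997, -0.002, 0.004]
contact_force: [0.7, 0.0, -0.2]
opening: 0.698
finger_force: 0.0
```

```bash
cat >> h.py <<'E'
def check(tag):
    p,d=snap('top',tag);W=cloud('top',d);hsv=cv2.cvtColor(p,cv2.COLOR_BGR2HSV)
    for c in('red','copper','gold','green'):
        m=(cv2.inRange(hsv,*map(np.array,HUE[c]))>0)&(W[...,2]>.012)&(W[...,2]<.062)&(W[...,0]>.36)&(W[...,0]<.7)&(abs(W[...,1]-.02)<.22)
        n,l,st,ce=cv2.connectedComponentsWithStats(m.astype(np.uint8))
        for i in range(1,n):
            if st[i,4]<60: continue
            x,y,w,h=st[i,:4]; q=W[l==i]
            print(c,st[i],q.mean(0).round(4),'zmed',np.median(q[:,2]).round(4), [v if np.isscalar(v) else v.round(4) for v in rod(p,W,c,(max(x-6,0),max(y-14,0),x+w+6,y+h+14))])
E
python3 -c "
from h import *
check('t2')"
```

```text
red [255 156  12  52 447] [0.6263 0.1311 0.0529] zmed 0.0531 [array([0.6357, 0.1309]), np.float64(-1.0096182770482787), np.float64(0.13290679108710043), np.float64(0.05779085799285848), np.int64(442)]
copper [282 155  20  53 581] [0.6277 0.0617 0.0518] zmed 0.0524 [array([0.6355, 0.0617]), np.float64(-0.5738477651117101), np.float64(0.13515473453503543), np.float64(0.05728069602658868), np.int64(580)]
gold [332 280  12  13 115] [ 0.3905 -0.0407  0.028 ] zmed 0.0282 [array([ 0.3926, -0.0397]), np.float64(26.076236027916533), np.float64(0.03376799470847538), np.float64(0.032314387849298964), np.int64(115)]
green [389 174  18  39 320] [ 0.6056 -0.1825  0.0144] zmed 0.0141 [array([ 0.6053, -0.1893]), np.float64(-1.8679638518982853), np.float64(0.08873577637179066), np.float64(0.018049082046939023), np.int64(442)]
```

Call:
step_arm([
  [-2, -0.5, -12, 0, 0, 0, 0.3],
  [-1, 0, -15, 0, 0, 0, 0.3],
  [0, 0, -15, 0, 0, 0, 0.3],
  [0, 0, -15, 0, 0, 0, 0.3],
  [0, 0, -12, 0, 0, 0, 0.3],
  [0, 0, -10, 0, 0, 0, 0.3],
  [0, 0, -5, 0, 0, 0, 0.3],
  [0, 0, 0, 0, 0, 0, 0.3],
  [0, 0, 0, 0, 0, 0, 0.3],
])

```text
clock: 16.5
tool_pos: [0.4446, -0.0486, 0.0067]
eef_rot: [0.076, 0.997, -0.002, 0.004]
contact_force: [0.3, 0.0, -0.2]
opening: 0.703
finger_force: 0.0
```

Call:
step_arm([
  [0, 0, 0, 0, 0, 0, 1],
  [0, 0, 0, 0, 0, 0, 1],
  [0, 0, 0, 0, 0, 0, 1],
  [0, 0, 0, 0, 0, 0, 1],
  [0, 0, 0, 0, 0, 0, 1],
  [0, 0, 0, 0, 0, 0, 1],
  [0, 0, 0, 0, 0, 0, 1],
  [0, 0, 20, 0, 0, 0, 1],
  [0, 0, 20, 0, 0, 0, 1],
  [0, 0, 20, 0, 0, 0, 1],
  [0, 0, 20, 0, 0, 0, 1],
  [0, 0, 15, 0, 0, 0, 1],
  [0, 0, 0, 0, 0, 0, 1],
  [0, 0, 0, 0, 0, 0, 1],
], force=55)

```text
clock: 17.9
tool_pos: [0.444, -0.0496, 0.0955]
eef_rot: [0.076, 0.997, -0.003, 0.004]
contact_force: [0.5, -0.1, -0.8]
opening: 0.287
finger_force: 55.0
```

Call:
step_arm([
  [22, 5, 0, 0, 0, 0.141, 1],
  [30, 7, 0, 0, 0, 0, 1],
  [34, 7, 0, 0, 0, 0, 1],
  [34, 7, 0, 0, 0, 0, 1],
  [34, 7, 0, 0, 0, 0, 1],
  [24, 5, 0, 0, 0, 0, 1],
  [12, 3, 0, 0, 0, 0, 1],
  [0, 0, -10, 0, 0, 0, 1],
  [0, 0, 0, 0, 0, 0, 1],
  [0, 0, 0, 0, 0, 0, 1],
])

```text
clock: 18.9
tool_pos: [0.6321, -0.009, 0.0842]
eef_rot: [0.005, 1.0, -0.003, 0.002]
contact_force: [-0.4, -0.7, -0.8]
opening: 0.28
finger_force: 55.0
```

Call:
step_arm([
  [4, 1.5, 0, 0, 0, 0, 1],
  [0, 0, -15, 0, 0, 0, 1],
  [0, 0, -12, 0, 0, 0, 1],
  [0, 0, -8, 0, 0, 0, 1],
  [0, 0, -5, 0, 0, 0, 1],
  [0, 0, -5, 0, 0, 0, 1],
  [0, 0, -4, 0, 0, 0, 1],
  [0, 0, -3, 0, 0, 0, 1],
  [0, 0, -2, 0, 0, 0, 1],
  [0, 0, 0, 0, 0, 0, 1],
  [0, 0, 0, 0, 0, 0, 1],
], force=60)

```text
clock: 20.0
tool_pos: [0.6376, -0.0073, 0.0324]
eef_rot: [0.006, 1.0, -0.003, 0.003]
contact_force: [-3.6, -1.8, 9.4]
opening: 0.281
finger_force: 60.0
```

Call:
step_arm([
  [0, 0, -2, 0, 0, 0, 1],
  [0, 0, 0, 0, 0, 0, 1],
  [0, 0, 0, 0, 0, 0, 0.45],
  [0, 0, 0, 0, 0, 0, 0.45],
  [0, 0, 0, 0, 0, 0, 0.45],
  [0, 0, 0, 0, 0, 0, 0.45],
  [0, 0, 20, 0, 0, 0, 0.45],
  [0, 0, 25, 0, 0, 0, 0.45],
  [0, 0, 25, 0, 0, 0, 0.45],
  [-25, -17, 0, 0, 0, 0.078, 0.45],
  [-30, -20, 0, 0, 0, 0.078, 0.4],
  [-30, -20, 0, 0, 0, 0, 0.3],
  [-30, -20, 0, 0, 0, 0, 0.3],
  [-30, -20, 0, 0, 0, 0, 0.3],
  [-30, -20, 0, 0, 0, 0, 0.3],
  [-24, -16, -10, 0, 0, 0, 0.3],
  [0, 0, 0, 0, 0, 0, 0.3],
  [0, 0, 0, 0, 0, 0, 0.3],
])

```text
clock: 21.8
tool_pos: [0.4392, -0.1399, 0.0896]
eef_rot: [-0.072, 0.997, -0.002, 0.004]
contact_force: [0.1, 0.3, 0.7]
opening: 0.697
finger_force: 0.0
```

```bash
python3 - <<'E'
from h import *
check('t3')
p,d=snap('side','s3')
cv2.imwrite('pics/s3c.png',cv2.resize(p[170:330,220:420],(750,600),interpolation=2))
E
```

```text
red [255 156  12  52 446] [0.6265 0.1311 0.0528] zmed 0.0529 [array([0.6352, 0.1309]), np.float64(-1.0502559766490887), np.float64(0.13216318160452606), np.float64(0.057768551859554096), np.int64(438)]
copper [282 155  20  53 575] [0.6277 0.0618 0.0519] zmed 0.0526 [array([0.6358, 0.0616]), np.float64(-0.7689401400862753), np.float64(0.1355845337993955), np.float64(0.05758938300491687), np.int64(573)]
gold [314 154  18  53 558] [ 0.6285 -0.008   0.0525] zmed 0.0527 [array([ 0.6353, -0.0081]), np.float64(-1.3420294871429073), np.float64(0.13607456789016603), np.float64(0.05778855795668094), np.int64(555)]
green [389 176  18  38 308] [ 0.6035 -0.1825  0.0147] zmed 0.0143 [array([ 0.6034, -0.1893]), np.float64(3.3095724443569465), np.float64(0.08961162097942257), np.float64(0.018136384429211682), np.int64(429)]
green [380 278  12  17 143] [ 0.389  -0.1464  0.0277] zmed 0.0277 [array([ 0.391 , -0.1457]), np.float64(19.487842042614076), np.float64(0.04083644509614234), np.float64(0.03366443096607006), np.int64(143)]
```

View pics/s3c.png

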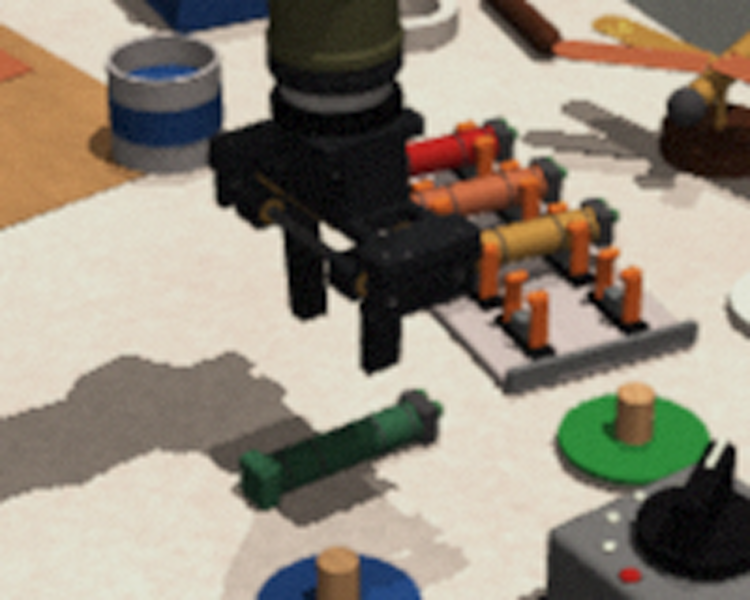

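Three bodies are seated in the rack and green is unmoved under the open jaws.

Call:
step_arm([
  [-1, 0, -12, 0, 0, 0, 0.3],
  [0, 0, -15, 0, 0, 0, 0.3],
  [0, 0, -15, 0, 0, 0, 0.3],
  [0, 0, -15, 0, 0, 0, 0.3],
  [0, 0, -12, 0, 0, 0, 0.3],
  [0, 0, -9, 0, 0, 0, 0.3],
  [0, 0, -5, 0, 0, 0, 0.3],
  [0, 0, 0, 0, 0, 0, 0.3],
  [0, 0, 0, 0, 0, 0, 0.3],
])

```text
clock: 22.8
tool_pos: [0.4391, -0.1391, 0.0067]
eef_rot: [-0.073, 0.997, -0.002, 0.005]
contact_force: [-0.4, -0.2, 0.3]
opening: 0.701
finger_force: 0.0
```

Call:
step_arm([
  [0, 0, 0, 0, 0, 0, 1],
  [0, 0, 0, 0, 0, 0, 1],
  [0, 0, 0, 0, 0, 0, 1],
  [0, 0, 0, 0, 0, 0, 1],
  [0, 0, 0, 0, 0, 0, 1],
  [0, 0, 0, 0, 0, 0, 1],
  [0, 0, 0, 0, 0, 0, 1],
  [0, 0, 20, 0, 0, 0, 1],
  [0, 0, 20, 0, 0, 0, 1],
  [0, 0, 20, 0, 0, 0, 1],
  [0, 0, 20, 0, 0, 0, 1],
  [0, 0, 10, 0, 0, 0, 1],
  [0, 0, 0, 0, 0, 0, 1],
  [0, 0, 0, 0, 0, 0, 1],
], force=55)

```text
clock: 24.2
tool_pos: [0.4379, -0.1401, 0.0965]
eef_rot: [-0.072, 0.997, -0.002, 0.004]
contact_force: [-0.3, -0.6, -1.3]
opening: 0.283
finger_force: 55.0
```

Call:
step_arm([
  [22, 8, 0, 0, 0, -0.078, 1],
  [30, 10, 0, 0, 0, -0.078, 1],
  [35, 11, 0, 0, 0, 0, 1],
  [35, 11, 0, 0, 0, 0, 1],
  [35, 11, 0, 0, 0, 0, 1],
  [26, 8, 0, 0, 0, 0, 1],
  [15, 4, 0, 0, 0, 0, 1],
  [0, 0, -10, 0, 0, 0, 1],
  [0, 0, 0, 0, 0, 0, 1],
  [0, 0, 0, 0, 0, 0, 1],
])

```text
clock: 25.2
tool_pos: [0.6339, -0.0777, 0.0853]
eef_rot: [0.006, 1.0, -0.003, 0.002]
contact_force: [0.0, -1.1, -0.6]
opening: 0.276
finger_force: 55.0
```

Call:
step_arm([
  [2, 0.5, 0, 0, 0, 0, 1],
  [0, 0, -15, 0, 0, 0, 1],
  [0, 0, -12, 0, 0, 0, 1],
  [0, 0, -8, 0, 0, 0, 1],
  [0, 0, -5, 0, 0, 0, 1],
  [0, 0, -5, 0, 0, 0, 1],
  [0, 0, -4, 0, 0, 0, 1],
  [0, 0, -3, 0, 0, 0, 1],
  [0, 0, -2, 0, 0, 0, 1],
  [0, 0, -1, 0, 0, 0, 1],
  [0, 0, 0, 0, 0, 0, 1],
], force=60)

```text
clock: 26.3
tool_pos: [0.6375, -0.0773, 0.0328]
eef_rot: [0.006, 1.0, -0.003, 0.003]
contact_force: [-2.9, -1.7, 10.6]
opening: 0.277
finger_force: 60.0
```

Call:
step_arm([
  [0, 0, -2, 0, 0, 0, 1],
  [0, 0, 0, 0, 0, 0, 1],
  [0, 0, 0, 0, 0, 0, 0.45],
  [0, 0, 0, 0, 0, 0, 0.45],
  [0, 0, 0, 0, 0, 0, 0.45],
  [0, 0, 0, 0, 0, 0, 0.45],
  [0, 0, 20, 0, 0, 0, 0.45],
  [0, 0, 25, 0, 0, 0, 0.45],
  [0, 0, 25, 0, 0, 0, 0.45],
  [-25, -18, 5, 0, 0, 0, 0.45],
  [-30, -22, 0, 0, 0, 0, 0.4],
  [-30, -22, 0, 0, 0, 0, 0.3],
  [-30, -22, 0, 0, 0, 0, 0.3],
  [-30, -22, 0, 0, 0, 0, 0.3],
  [-30, -22, 0, 0, 0, 0, 0.3],
  [-30, -22, 0, 0, 0, 0, 0.3],
  [-30, -22, 0, 0, 0, 0, 0.3],
  [-29, -22, 0, 0, 0, 0, 0.3],
  [0, 0, 0, 0, 0, 0, 0.3],
  [0, 0, 0, 0, 0, 0, 0.3],
])

```text
clock: 28.3
tool_pos: [0.374, -0.2706, 0.1047]
eef_rot: [0.006, 1.0, -0.002, 0.004]
contact_force: [0.4, 0.0, -0.2]
opening: 0.701
finger_force: 0.0
```

```bash
python3 - <<'E'
from h import *
check('t4')
p,d=snap('side','s4')
cv2.imwrite('pics/s4c.png',cv2.resize(p[190:370,200:440],(800,600),interpolation=2))
W=cloud('side',d); w=W[310:345,295:325].reshape(-1,3); w=w[(w[:,2]>.025)&(w[:,2]<.06)]; print('knob side',len(w),w.mean(0),w.max(0),w.min(0))
E
```

```text
red [255 156  12  52 454] [0.6263 0.1312 0.0525] zmed 0.0527 [array([0.6358, 0.131 ]), np.float64(-1.0187697335480466), np.float64(0.13301063252779763), np.float64(0.057770155318380076), np.int64(453)]
copper [283 155  19  53 573] [0.628  0.0618 0.0519] zmed 0.0526 [array([0.6367, 0.0617]), np.float64(-0.8658251314986798), np.float64(0.1341694218768854), np.float64(0.05730906359338297), np.int64(569)]
gold [314 154  18  53 556] [ 0.6282 -0.0079  0.0526] zmed 0.0527 [array([ 0.6353, -0.008 ]), np.float64(-1.021506645221965), np.float64(0.13609425648323406), np.float64(0.057404569699089913), np.int64(551)]
green [348 155  12  52 458] [ 0.6272 -0.0776  0.0528] zmed 0.0529 [array([ 0.634 , -0.0777]), np.float64(-1.1893115466518265), np.float64(0.13522236869247292), np.float64(0.057707939037924205), np.int64(466)]
green [389 175  18  38 318] [ 0.6037 -0.1826  0.0149] zmed 0.0146 [array([ 0.6032, -0.1888]), np.float64(-0.6346656064386458), np.float64(0.08862260186503199), np.float64(0.01878940888409103), np.int64(423)]
knob side 134 [ 0.37085378 -0.2798859   0.037578  ] [ 0.38379082 -0.26188142  0.04537691] [ 0.36033607 -0.29016067  0.02518572]
```

View pics/s4c.png

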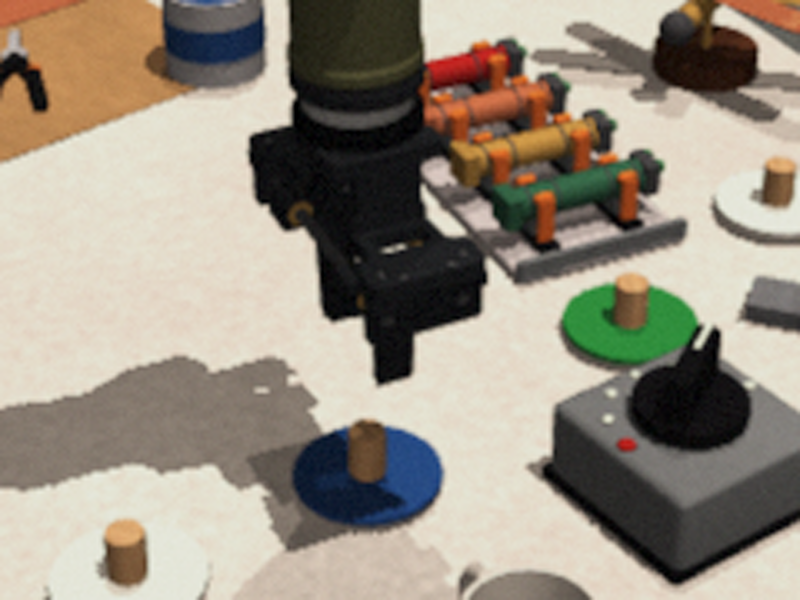

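All four bodies are seated (top at 53 mm). The blue lid at (368,470 in the crop) lies upright under the gripper.

Call:
step_arm([
  [-1, -1, -12, 0, 0, 0, 0.3],
  [0, 0, -15, 0, 0, 0, 0.3],
  [0, 0, -15, 0, 0, 0, 0.3],
  [0, 0, -15, 0, 0, 0, 0.3],
  [0, 0, -15, 0, 0, 0, 0.3],
  [0, 0, -10, 0, 0, 0, 0.3],
  [0, 0, -5, 0, 0, 0, 0.3],
  [0, 0, 0, 0, 0, 0, 0.3],
  [0, 0, 0, 0, 0, 0, 0.3],
])

```text
clock: 29.3
tool_pos: [0.3742, -0.2705, 0.0177]
eef_rot: [0.005, 1.0, -0.002, 0.004]
contact_force: [0.3, -0.7, 0.1]
opening: 0.699
finger_force: 0.0
```

Call:
step_arm([
  [0, 0, 0, 0, 0, 0, 1],
  [0, 0, 0, 0, 0, 0, 1],
  [0, 0, 0, 0, 0, 0, 1],
  [0, 0, 0, 0, 0, 0, 1],
  [0, 0, 0, 0, 0, 0, 1],
  [0, 0, 0, 0, 0, 0, 1],
  [0, 0, 0, 0, 0, 0, 1],
], force=40)

```text
clock: 30.0
tool_pos: [0.373, -0.2716, 0.0178]
eef_rot: [0.006, 1.0, -0.003, 0.004]
contact_force: [-0.0, -0.4, 1.5]
opening: 0.259
finger_force: 40.0
```

Call:
step_arm([
  [0, 0, 15, 0, 0, 0, 1],
  [0, 0, 20, 0, 0, 0, 1],
  [0, 0, 20, 0, 0, 0, 1],
  [0, 0, 20, 0, 0, 0, 1],
  [0, 0, 20, 0, 0, 0, 1],
  [0, 0, 20, 0, 0, 0, 1],
  [0, 0, 20, 0, 0, 0, 1],
  [10, 15, 0, 0, 0, 0, 1],
  [10, 25, 0, 0, 0, 0, 1],
  [10, 30, 0, 0, 0, 0, 1],
  [10, 30, 0, 0, 0, 0, 1],
  [10, 30, 0, 0, 0, 0, 1],
  [10, 30, 0, 0, 0, 0, 1],
  [10, 30, 0, 0, 0, 0, 1],
  [10, 30, 0, 0, 0, 0, 1],
  [0, 0, 0, 0, 0, 0, 1],
])

```text
clock: 31.6
tool_pos: [0.455, -0.046, 0.1532]
eef_rot: [0.002, 1.0, -0.0, 0.005]
contact_force: [-1.3, -0.3, -0.3]
opening: 0.256
finger_force: 40.0
```

Call:
step_arm([
  [5, 25, 0, 0, 0, 0, 1],
  [5, 30, 0, 0, 0, 0, 1],
  [5, 30, 0, 0, 0, 0, 1],
  [5, 30, 0, 0, 0, 0, 1],
  [5, 30, 0, 0, 0, 0, 1],
  [5, 30, 0, 0, 0, 0, 1],
  [5, 30, 0, 0, 0, 0, 1],
  [5, 30, 0, 0, 0, 0, 1],
  [0, 30, 0, 0, 0, 0, 1],
  [0, 30, 0, 0, 0, 0, 1],
  [0, 30, 0, 0, 0, 0, 1],
  [0, 20, 0, 0, 0, 0, 1],
  [0, 8, 0, 0, 0, 0, 1],
  [0, 0, 0, 0, 0, 0, 1],
  [0, 0, 0, 0, 0, 0, 1],
  [0, 0, 0, 0, 0, 0, 1],
])

```text
clock: 33.2
tool_pos: [0.4934, 0.2994, 0.1524]
eef_rot: [0.007, 1.0, -0.003, 0.004]
contact_force: [0.9, 0.1, -1.5]
opening: 0.261
finger_force: 40.0
```

```bash
python3 - <<'E'
from h import *
p,d=snap('side','s5');s=r.get_state();print(s['tool_pos'],s['eef_rot'])
cv2.imwrite('pics/s5c.png',cv2.resize(p[60:240,180:420],(800,600),interpolation=2))
W=cloud('side',d)
p,d=snap('top','t5');Wt=cloud('top',d);hsv=cv2.cvtColor(p,cv2.COLOR_BGR2HSV)
m=(cv2.inRange(hsv,*map(np.array,HUE['blue']))>0)&(Wt[...,2]>.12)&(Wt[...,2]<.2)&(np.hypot(Wt[...,0]-.494,Wt[...,1]-.302)<.09)
q=Wt[m];print('lid top',len(q)); 
if len(q)>20:
    print(q.mean(0),q.min(0),q.max(0)); print(cv2.minEnclosingCircle((q[:,:2]*1000).astype(np.float32)))
    A=np.c_[q[:,:2],np.ones(len(q))];print('plane',np.linalg.lstsq(A,q[:,2],rcond=None)[0])
E
```

```text
[0.49339533 0.2996898  0.15255354] [ 0.00662915  0.99996587 -0.00317724  0.00376948]
lid top 0
```

View pics/s5c.png

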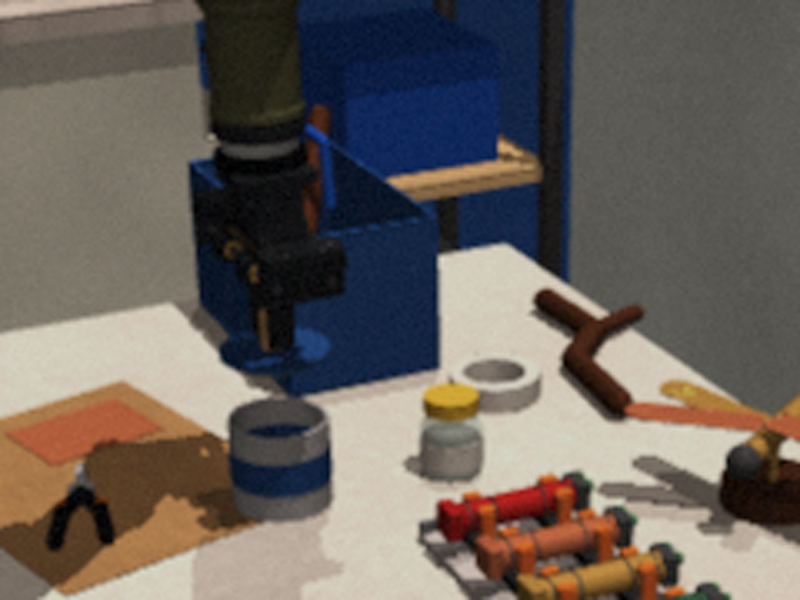

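Call:
step_arm([
  [1, 3, -10, 0, 0, 0, 1],
  [0, 0, -15, 0, 0, 0, 1],
  [0, 0, -15, 0, 0, 0, 1],
  [0, 0, -9, 0, 0, 0, 1],
  [0, 0, 0, 0, 0, 0, 1],
  [0, 0, 0, 0, 0, 0, 1],
  [0, 0, 0, 0, 0, 0, 1],
])

```text
clock: 34.0
tool_pos: [0.4943, 0.305, 0.1041]
eef_rot: [0.006, 1.0, -0.002, 0.004]
contact_force: [0.4, -0.1, -1.3]
opening: 0.263
finger_force: 40.0
```

```bash
python3 - <<'E'
from h import *
p,d=snap('side','s6');s=r.get_state();print(s['tool_pos'],s['eef_rot'])
cv2.imwrite('pics/s6c.png',cv2.resize(p[150:225,220:320],(800,600),interpolation=2))
E
```

```text
[0.49433622 0.30498541 0.10426603] [ 0.0056778   0.99997279 -0.00195771  0.00428453]
```

View pics/s6c.png

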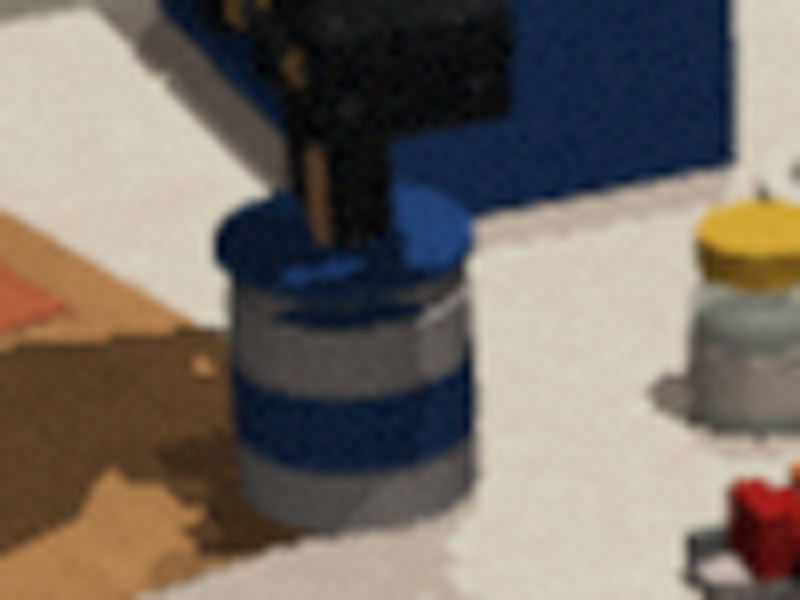

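Call:
step_arm([
  [1, -2, 0, 0, 0, 0, 1],
  [0, 0, -3, 0, 0, 0, 1],
  [0, 0, -3, 0, 0, 0, 1],
  [0, 0, -3, 0, 0, 0, 1],
  [0, 0, -2, 0, 0, 0, 1],
  [0, 0, -2, 0, 0, 0, 1],
  [0, 0, 0, 0, 0, 0, 1],
  [0, 0, 0, 0, 0, 0, 1],
], force=30)

```text
clock: 34.85
tool_pos: [0.4949, 0.3026, 0.0909]
eef_rot: [0.006, 1.0, -0.002, 0.004]
contact_force: [-0.6, -1.0, 2.4]
opening: 0.262
finger_force: 30.0
```

Call:
step_arm([
  [0, 0, -1, 0, 0, 0, 1],
  [0, 0, 0, 0, 0, 0, 1],
  [0, 0, 0, 0, 0, 0, 0.5],
  [0, 0, 0, 0, 0, 0, 0.4],
  [0, 0, 0, 0, 0, 0, 0.4],
  [0, 0, 0, 0, 0, 0, 0.4],
  [0, 0, 15, 0, 0, 0, 0.4],
  [0, 0, 20, 0, 0, 0, 0.4],
  [0, 0, 25, 0, 0, 0, 0.4],
  [0, 0, 25, 0, 0, 0, 0.4],
  [0, -20, 15, 0, 0, 0, 0.4],
  [0, -30, 0, 0, 0, 0, 0.4],
  [0, -35, 0, 0, 0, 0, 0.4],
  [0, -35, 0, 0, 0, 0, 0.4],
  [0, -35, 0, 0, 0, 0, 0.4],
  [0, -35, 0, 0, 0, 0, 0.4],
  [0, -35, 0, 0, 0, 0, 0.4],
  [0, -35, 0, 0, 0, 0, 0.4],
  [0, -30, 0, 0, 0, 0, 0.4],
  [0, -20, 0, 0, 0, 0, 0.4],
])

```text
clock: 36.85
tool_pos: [0.4949, -0.0102, 0.1905]
eef_rot: [0.007, 1.0, -0.003, 0.004]
contact_force: [0.3, -0.4, 0.0]
opening: 0.598
finger_force: 0.0
```

```bash
python3 - <<'E'
from h import *
s=r.get_state();print(s['tool_pos'],s['eef_rot'])
p,d=snap('top','t6');Wt=cloud('top',d);hsv=cv2.cvtColor(p,cv2.COLOR_BGR2HSV)
m=(cv2.inRange(hsv,*map(np.array,HUE['blue']))>0)&(Wt[...,2]>.06)&(Wt[...,2]<.1)&(np.hypot(Wt[...,0]-.494,Wt[...,1]-.302)<.07)
q=Wt[m];print(len(q),q.mean(0),np.median(q[:,2]),cv2.minEnclosingCircle((q[:,:2]*1000).astype(np.float32)))
print('plane',np.linalg.lstsq(np.c_[q[:,:2],np.ones(len(q))],q[:,2],rcond=None)[0])
E
```

```text
[ 0.4949143  -0.01018712  0.19051288] [ 0.00698807  0.99996252 -0.00312462  0.00404556]
1258 [0.49372376 0.30004299 0.08582874] 0.0859354317929677 ((494.3655700683594, 302.08868408203125), 46.99905014038086)
plane [0.00341225 0.00603082 0.08233453]
```

Lid disc top is at 86 mm and level, centred on the pot (11 mm within tolerance not needed: 0.2 mm / 0.9 mm off centre). Now the dial.

Call:
step_arm([
  [5, -20, 0, 0, 0, 0.14, 0.4],
  [5, -30, 0, 0, 0, 0.14, 0.4],
  [5, -32, 0, 0, 0, 0.14, 0.4],
  [5, -32, 0, 0, 0, 0.14, 0.4],
  [5, -32, 0, 0, 0, 0.14, 0.4],
  [5, -32, 0, 0, 0, 0, 0.4],
  [5, -32, 0, 0, 0, 0, 0.4],
  [5, -32, 0, 0, 0, 0, 0.4],
  [5, -32, 0, 0, 0, 0, 0.4],
  [4, -32, 0, 0, 0, 0, 0.4],
  [2, -30, 0, 0, 0, 0, 0.4],
  [0, -16, 0, 0, 0, 0, 0.4],
  [0, 0, 0, 0, 0, 0, 0.4],
  [0, 0, 0, 0, 0, 0, 0.4],
  [0, 0, 0, 0, 0, 0, 0.4],
])

```text
clock: 38.4
tool_pos: [0.5466, -0.3571, 0.1903]
eef_rot: [-0.339, 0.941, -0.0, 0.005]
contact_force: [-0.7, -0.1, 0.2]
opening: 0.601
finger_force: 0.0
```

```bash
python3 - <<'E'
from h import *
s=r.get_state();print(s['tool_pos'],s['q'].round(2),s['eef_rot'].round(4))
E
```

```text
[ 0.54660549 -0.3571357   0.19033281] [ 0.95  0.92 -0.9   1.51  0.77  1.09  2.14] [-3.390e-01  9.408e-01 -5.000e-04  4.900e-03]
```

Call:
step_arm([
  [-1, -4.5, -15, 0, 0, 0.1, 0.4],
  [0, 0, -15, 0, 0, 0, 0.4],
  [0, 0, 0, 0, 0, 0, 0.4],
  [0, 0, 0, 0, 0, 0, 0.4],
])

```text
clock: 38.8
tool_pos: [0.5451, -0.3629, 0.1595]
eef_rot: [-0.384, 0.923, -0.0, 0.004]
contact_force: [-0.1, 0.1, -0.5]
opening: 0.601
finger_force: 0.0
```

```bash
python3 - <<'E'
from h import *
s=r.get_state();print(s['tool_pos'],s['q'].round(2),s['eef_rot'].round(4))
E
```

```text
[ 0.54506257 -0.36289785  0.15950815] [ 0.96  0.96 -0.9   1.53  0.82  1.06  2.21] [-3.841e-01  9.233e-01 -1.000e-04  4.400e-03]
```

Call:
step_arm([
  [0, 0, 0, 0, 0, -0.08, 0.4],
  [0, 0, 0, 0, 0, -0.141, 0.4],
  [0, 0, 0, 0, 0, -0.141, 0.4],
  [0, 0, 0, 0, 0, -0.141, 0.4],
  [0, 0, 0, 0, 0, -0.141, 0.4],
  [0, 0, 0, 0, 0, -0.141, 0.4],
  [0, 0, 0, 0, 0, -0.141, 0.4],
  [0, 0, 0, 0, 0, -0.141, 0.4],
  [0, 0, 0, 0, 0, -0.141, 0.4],
  [0, 0, 0, 0, 0, -0.141, 0.4],
  [0, 0, 0, 0, 0, -0.141, 0.4],
  [0, 0, 0, 0, 0, -0.141, 0.4],
  [0, 0, 0, 0, 0, -0.141, 0.4],
  [0, 0, 0, 0, 0, -0.141, 0.4],
  [0, 0, 0, 0, 0, -0.141, 0.4],
  [0, 0, 0, 0, 0, -0.141, 0.4],
  [0, 0, 0, 0, 0, -0.141, 0.4],
  [0, 0, 0, 0, 0, -0.141, 0.4],
  [0, 0, 0, 0, 0, -0.141, 0.4],
  [0, 0, 0, 0, 0, 0, 0.4],
])

```text
clock: 40.8
tool_pos: [0.5461, -0.363, 0.1606]
eef_rot: [0.792, 0.61, -0.004, 0.001]
contact_force: [-0.1, -1.4, 0.6]
opening: 0.6
finger_force: 0.0
```

Call:
step_arm([
  [0, 0, 0, 0, 0, -0.141, 0.4],
  [0, 0, 0, 0, 0, -0.141, 0.4],
  [0, 0, 0, 0, 0, -0.141, 0.4],
  [0, 0, 0, 0, 0, -0.141, 0.4],
  [0, 0, 0, 0, 0, 0, 0.4],
  [0, 0, 0, 0, 0, 0, 0.4],
])

```text
clock: 41.4
tool_pos: [0.5454, -0.3634, 0.16]
eef_rot: [0.93, 0.368, -0.004, -0.001]
contact_force: [-0.3, -0.3, -0.3]
opening: 0.6
finger_force: 0.0
```

```bash
python3 - <<'E'
from h import *
from scipy.spatial.transform import Rotation as R
s=r.get_state();y=R.from_quat(s['eef_rot']).as_matrix()[:,1];print(s['tool_pos'],s['q'].round(2),np.degrees(np.arctan2(y[1],y[0])))
E
```

```text
[ 0.54536193 -0.36342647  0.15999891] [ 0.56  0.82 -0.08  1.53  0.09  0.8  -0.38] -46.81755547357592
```

Call:
step_arm([
  [0, 1.5, -15, 0, 0, -0.07, 0.4],
  [0, 0, -15, 0, 0, 0, 0.4],
  [0, 0, -15, 0, 0, 0, 0.4],
  [0, 0, -15, 0, 0, 0, 0.4],
  [0, 0, -10, 0, 0, 0, 0.4],
  [0, 0, -9, 0, 0, 0, 0.4],
  [0, 0, 0, 0, 0, 0, 0.4],
  [0, 0, 0, 0, 0, 0, 0.4],
])

```text
clock: 42.2
tool_pos: [0.5452, -0.3625, 0.0808]
eef_rot: [0.943, 0.333, -0.004, -0.001]
contact_force: [-0.3, 0.9, -0.4]
opening: 0.605
finger_force: 0.0
```

Call:
step_arm([
  [0, 0, 0, 0, 0, 0, 0.7],
  [0, 0, 0, 0, 0, 0, 1],
  [0, 0, 0, 0, 0, 0, 1],
  [0, 0, 0, 0, 0, 0, 1],
  [0, 0, 0, 0, 0, 0, 1],
  [0, 0, 0, 0, 0, 0, 1],
  [0, 0, 0, 0, 0, 0, 1],
  [0, 0, 0, 0, 0, 0, 1],
], force=20)

```text
clock: 43.0
tool_pos: [0.546, -0.3636, 0.0811]
eef_rot: [0.943, 0.333, -0.004, 0.0]
contact_force: [4.6, -3.9, -1.9]
opening: 0.181
finger_force: 20.0
```

```bash
cat > y.py <<'E'
from h import *
from scipy.spatial.transform import Rotation as R
s=r.get_state();y=R.from_quat(s['eef_rot']).as_matrix()[:,1];print(s['tool_pos'],s['q'].round(2),np.degrees(np.arctan2(y[1],y[0])),s['moment'],s['contact_force'])
E
python3 y.py
```

```text
[ 0.54604738 -0.3635694   0.08106483] [ 0.54  0.93 -0.05  1.58  0.08  0.64 -0.44] -51.15374238430307 [-0.87727087 -0.60021561  0.0142934 ] [ 4.63305644 -3.94476544 -1.93319381]
```

Call:
step_arm([
  [0, 0, 0, 0, 0, 0.075, 1],
  [0, 0, 0, 0, 0, 0.075, 1],
  [0, 0, 0, 0, 0, 0.075, 1],
  [0, 0, 0, 0, 0, 0.075, 1],
  [0, 0, 0, 0, 0, 0.075, 1],
  [0, 0, 0, 0, 0, 0.075, 1],
  [0, 0, 0, 0, 0, 0.075, 1],
  [0, 0, 0, 0, 0, 0, 1],
  [0, 0, 0, 0, 0, 0, 1],
], force=25)

```text
clock: 43.9
tool_pos: [0.5441, -0.3663, 0.0811]
eef_rot: [0.827, 0.563, -0.005, 0.002]
contact_force: [2.3, -7.1, -2.1]
opening: 0.253
finger_force: 38.3
```

```bash
python3 y.py
```

```text
[ 0.54405947 -0.36626943  0.08109876] [ 0.61  0.93 -0.18  1.58  0.26  0.66 -0.08] -21.500067434954243 [-1.50078444 -0.24454028 -1.32101535] [ 2.25515995 -7.08687913 -2.10432524]
```

```bash
python3 - <<'E'
from h import *
p,d=snap('side','s7')
cv2.imwrite('pics/s7c.png',cv2.resize(p[255:365,340:470],(800,600),interpolation=2))
E
```

```text
(no output)
```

View pics/s7c.png

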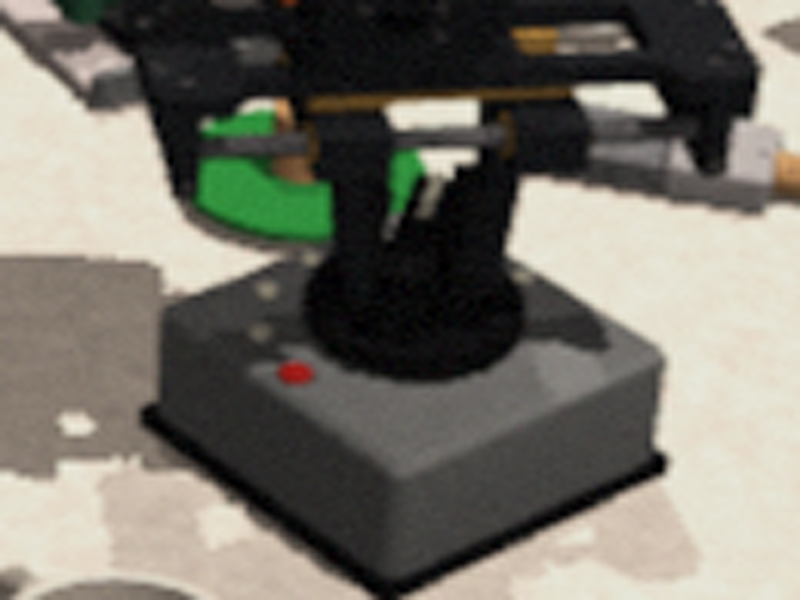

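Call:
step_arm([
  [0, 0, 0, 0, 0, 0, 0.4],
  [0, 0, 0, 0, 0, 0, 0.4],
  [0, 0, 0, 0, 0, 0, 0.4],
  [0, 0, 20, 0, 0, 0, 0.4],
  [0, 0, 30, 0, 0, 0, 0.4],
  [0, 0, 30, 0, 0, 0, 0.4],
  [-30, 25, 0, 0, 0, 0, 0.4],
  [-35, 30, 0, 0, 0, 0, 0.4],
  [-35, 30, 0, 0, 0, 0, 0.4],
  [-35, 30, 0, 0, 0, 0, 0.4],
  [-30, 30, 0, 0, 0, 0, 0.4],
  [0, 0, 0, 0, 0, 0, 0.4],
  [0, 0, 0, 0, 0, 0, 0.4],
])

```text
clock: 45.25
tool_pos: [0.3798, -0.2163, 0.161]
eef_rot: [0.824, 0.567, -0.005, -0.0]
contact_force: [0.4, 0.0, -0.8]
opening: 0.601
finger_force: 0.0
```

```bash
cat >> h.py <<'E'
def dial(tag):
    p,d=snap('top',tag);W=cloud('top',d)
    b=(440,180,525,255);w=W[b[1]:b[3],b[0]:b[2]];z=w[...,2]
    q=w[(z>.09)&(z<.12)];R_=cv2.minAreaRect((q[:,:2]*1000).astype(np.float32));print('bar',len(q),R_)
    q=w[(z>.045)&(z<.065)];print('housing',cv2.minAreaRect((q[:,:2]*1000).astype(np.float32)))
    g=p[b[1]:b[3],b[0]:b[2]].astype(int);bright=(g.min(-1)>105)&(z>.09);print('white',bright.sum(),w[bright].mean(0))
    red=(g[...,2]-g[...,1]>50)&(z>.05);print('red',red.sum(),w[red].mean(0))
    cv2.imwrite('pics/%sc.png'%tag,cv2.resize(p[180:255,435:535],(800,600),interpolation=2))
E
python3 -c "
from h import *
dial('t8')"; python3 y.py
```

```text
bar 267 ((545.8126220703125, -362.0614318847656), (63.290531158447266, 18.81216812133789), 37.95708084106445)
housing ((546.1529541015625, -362.6884460449219), (120.08934020996094, 121.71942901611328), 9.308051109313965)
white 24 [ 0.56002202 -0.35293591  0.10720754]
red 16 [ 0.49725223 -0.37167701  0.06087632]
[ 0.38113254 -0.21726253  0.16098894] [ 0.51  0.6  -0.16  2.19  0.27  0.37 -0.24] -20.99319241920246 [-0.07127728  0.03551398 -0.0126451 ] [ 0.45463424  0.09460321 -0.4619293 ]
```

View pics/t8c.png

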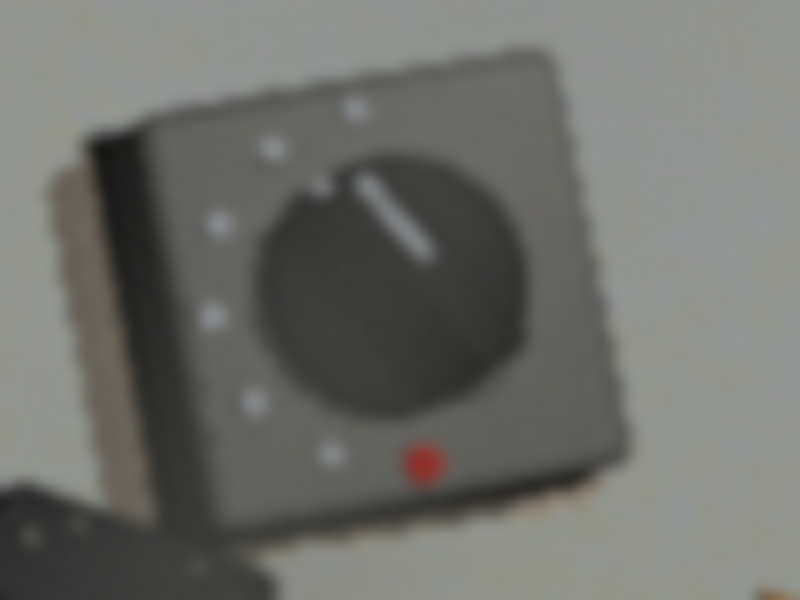

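The pointer line is still at about 38°, which is mark 5, so the dial lagged behind the fast turn and snapped back. I'll re-grip it centred and turn it slowly, watching it.

Call:
step_arm([
  [30, -25, 0, 0, 0, -0.104, 0.4],
  [35, -30, 0, 0, 0, -0.104, 0.4],
  [35, -30, 0, 0, 0, -0.104, 0.4],
  [35, -30, 0, 0, 0, -0.104, 0.4],
  [30, -30, 0, 0, 0, -0.104, 0.4],
  [0, 0, -15, 0, 0, 0, 0.4],
  [0, 0, 0, 0, 0, 0, 0.4],
  [0, 0, 0, 0, 0, 0, 0.4],
  [0, 0, 0, 0, 0, 0, 0.4],
])

```text
clock: 46.2
tool_pos: [0.5446, -0.3617, 0.146]
eef_rot: [0.942, 0.335, -0.004, -0.001]
contact_force: [0.2, 0.7, -0.0]
opening: 0.597
finger_force: 0.0
```

```bash
python3 y.py
```

```text
[ 0.54459447 -0.36165921  0.14599724] [ 0.54  0.84 -0.06  1.55  0.07  0.77 -0.43] -50.80881811438556 [-0.07173533  0.10880643  0.0527257 ] [ 0.18167731  0.73189627 -0.03549908]
```

Call:
step_arm([
  [1, 0, -15, 0, 0, 0, 0.4],
  [0, 0, -15, 0, 0, 0, 0.4],
  [0, 0, -15, 0, 0, 0, 0.4],
  [0, 0, -10, 0, 0, 0, 0.4],
  [0, 0, -8, 0, 0, 0, 0.4],
  [0, 0, 0, 0, 0, 0, 0.4],
  [0, 0, 0, 0, 0, 0, 0.7],
  [0, 0, 0, 0, 0, 0, 1],
  [0, 0, 0, 0, 0, 0, 1],
  [0, 0, 0, 0, 0, 0, 1],
  [0, 0, 0, 0, 0, 0, 1],
  [0, 0, 0, 0, 0, 0, 1],
  [0, 0, 0, 0, 0, 0, 1],
  [0, 0, 0, 0, 0, 0, 1],
], force=30)

```text
clock: 47.6
tool_pos: [0.5467, -0.3631, 0.0831]
eef_rot: [0.942, 0.335, -0.004, 0.0]
contact_force: [2.1, -3.0, 0.5]
opening: 0.182
finger_force: 30.0
```

```bash
python3 y.py
```

```text
[ 0.54668095 -0.36314593  0.08313359] [ 0.54  0.93 -0.05  1.57  0.08  0.65 -0.44] -50.86551039778755 [-0.52382166 -0.23201868  0.01371067] [ 2.11411734 -2.9586026   0.46387278]
```

Call:
step_arm([
  [0, 0, 0, 0, 0, 0.03, 1],
  [0, 0, 0, 0, 0, 0.03, 1],
  [0, 0, 0, 0, 0, 0.03, 1],
  [0, 0, 0, 0, 0, 0.03, 1],
  [0, 0, 0, 0, 0, 0.03, 1],
  [0, 0, 0, 0, 0, 0, 1],
  [0, 0, 0, 0, 0, 0, 1],
])

```text
clock: 48.3
tool_pos: [0.5464, -0.3636, 0.0831]
eef_rot: [0.915, 0.404, -0.004, 0.0]
contact_force: [2.9, -3.9, 1.6]
opening: 0.19
finger_force: 31.1
```

```bash
python3 y.py
```

```text
[ 0.5464255  -0.3635763   0.08309259] [ 0.56  0.93 -0.09  1.57  0.13  0.65 -0.34] -42.31558641439876 [-0.93899213 -0.49885872 -0.58279399] [ 2.94412788 -3.92883387  1.64777285]
```

Call:
step_arm([
  [0, 0, 0, 0, 0, 0, 1],
  [0, 0, 0, 0, 0, 0, 1],
  [0, 0, 0, 0, 0, 0, 1],
  [0, 0, 0, 0, 0, 0, 1],
  [0, 0, 0, 0, 0, 0, 1],
  [0, 0, 0, 0, 0, 0, 1],
  [0, 0, 0, 0, 0, 0, 1],
  [0, 0, 0, 0, 0, 0, 1],
  [0, 0, 0, 0, 0, 0, 1],
  [0, 0, 0, 0, 0, 0, 1],
])

```text
clock: 49.3
tool_pos: [0.5464, -0.3636, 0.0831]
eef_rot: [0.915, 0.404, -0.004, 0.0]
contact_force: [2.1, -4.7, 0.8]
opening: 0.183
finger_force: 31.1
```

```bash
python3 y.py; python3 - <<'E'
from h import *
p=cv2.imread('pics/s4.png');q=cv2.imread('pics/s2.png')
p8=cv2.imread('pics/t8.png');p0=cv2.imread('pics/top0.png')
b=np.s_[180:255,440:525]
d=cv2.absdiff(p8[b],p0[b]).max(-1);print(d.mean(),(d>40).sum())
E
```

```text
[ 0.54644996 -0.36362885  0.08313364] [ 0.56  0.93 -0.09  1.57  0.13  0.65 -0.34] -42.31039441679281 [-0.97513498 -0.53025695 -0.66899079] [ 2.08968613 -4.66831456  0.818935  ]
14.36172549019608 195
```

```bash
cat > w.py <<'E'
from h import *
import sys
def wl(p,d):
    W=cloud('side',d);b=np.s_[280:330,385:435];w=W[b];g=p[b].astype(int)
    m=(g.min(-1)>120)&(abs(w[...,0]-.55)<.045)&(abs(w[...,1]+.36)<.045)&(w[...,2]>.085)&(w[...,2]<.12)
    print(m.sum(),w[m].mean(0).round(4) if m.any() else 0); return m
for n in('s4','s7'): wl(cv2.imread('pics/%s.png'%n),np.load('pics/%s.npy'%n))
p,d=snap('side',sys.argv[1]);wl(p,d)
a=[cv2.resize(cv2.imread('pics/%s.png'%n)[270:340,365:445],(266,233),interpolation=2) for n in('s4','s7',sys.argv[1])]
cv2.imwrite('pics/%sc.png'%sys.argv[1],np.hstack(a))
E
python3 w.py s8
```

```text
27 [ 0.5634 -0.3533  0.1026]
8 [ 0.5643 -0.3832  0.1081]
7 [ 0.5609 -0.3809  0.1087]
```

View pics/s8c.png

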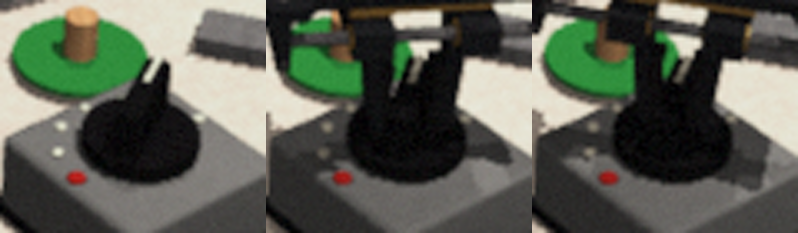

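Call:
step_arm([
  [0, 0, 0, 0, 0, -0.05, 1],
  [0, 0, 0, 0, 0, -0.05, 1],
  [0, 0, 0, 0, 0, -0.05, 1],
  [0, 0, 0, 0, 0, -0.05, 1],
  [0, 0, 0, 0, 0, -0.05, 1],
  [0, 0, 0, 0, 0, 0, 1],
  [0, 0, 0, 0, 0, 0, 1],
  [0, 0, 0, 0, 0, 0, 1],
])

```text
clock: 50.15
tool_pos: [0.5466, -0.3628, 0.0831]
eef_rot: [0.957, 0.289, -0.004, -0.0]
contact_force: [3.3, -3.5, 3.2]
opening: 0.184
finger_force: 30.0
```

```bash
python3 y.py; sed -i 's/^cv2.imwrite/#&/' w.py; python3 w.py s9
```

```text
[ 0.54658751 -0.36280821  0.08310601] [ 0.53  0.93 -0.03  1.57  0.05  0.65 -0.51] -56.45363235127712 [-0.98935164 -0.49162535  0.72309521] [ 3.27883731 -3.47718934  3.21287849]
27 [ 0.5634 -0.3533  0.1026]
8 [ 0.5643 -0.3832  0.1081]
7 [ 0.5659 -0.3807  0.1083]
```

```bash
python3 - <<'E'
from h import *
for n in('s4','s7','s8','s9'):
    p=cv2.imread('pics/%s.png'%n);g=p[284:300,400:418].min(-1)
    print(n);print('\n'.join(' '.join('%3d'%x for x in r_) for r_ in g[::1]))
E
```

```text
s4
 44  50  47  45  45  46  47  45 130 192 205 205 205 203 204 204 208 211
 48  45  50  48  48  50  47  46  89 167 208 206 207 206 208 209 210 210
 48  47  45  47  46  46  48  48  60 143 187 200 208 203 204 207 205 205
 47  48  48  50  48  48  48  46  42  89 117 175 212 186 166 193 201 200
 46  50  48  47  46  46  44  45  36  15  74 172 201 142  90 146 188 203
 50  50  49  47  46  49  47  40  27  27 130 195 166  71  16  50 157 204
 50  46  47  47  46  47  45  34  21  78 173 188 118  21  15   6 144 205
 48  51  49  50  48  49  40  26  47 134 193 158  52  13  16  24 146 204
 51  50  50  47  47  43  33  10 112 189 188 111  18  14   3  30 146 200
 47  50  46  52  63  54  17  32 147 197 149  47  21  18  11  33 145 203
 45  51  64  86  86  59  20  42 107 134  86  11  14  14   9  52 154 205
 66  89 100 112  82  37  17  14  19  28  25  18  16   5   6  66 158 203
104 117 120  99  49  17  18  15   9  22  19  14  11   8   4  70 162 205
119 115 110  77  19  19  19  19  18  13  18   8  11  12   0  72 145 184
110 113  95  48  13  16  19  18  17  18  16  10   8   7   9  59 106 139
 78  81  58  11  
[... 2819 characters left out ...]
  19  38  41  24  11  30  25   7   6   8  16   7  18
 11   9  10  12   8  22  34  29  12  43  52  29  14  10  13  17  12  15
  9  18   7   4  14  18  21  11  29  56  67  36   9  11  14  12  14  12
 11  11  10   8   1   0   5  14  45  78  65  34   7  14  18  11  11  16
 12   6  13  14   5   8   8  15  45  68  51  18  12  14  13  14  10  12
  7   4  12   7   6   7  10   7   6  22  24  13  15  13  12  17  12   8
 10   9   2   8   0   1  10   1   3  13   9  10  13  14  11  10  16  11
 11   8   8   5   8   3   0   5   5   5  15  12  11  11  16  11  14  13
  8  12  10   2   1   3   3  10  12   6  13  12   6  10   6  14   6  17
  2   7   9   7   5   2   3   0   6  11   0   8  13  16  11   1  14  15
```

Call:
step_arm([
  [0, 0, 0, 0, 0, 0.05, 1],
  [0, 0, 0, 0, 0, 0.05, 1],
  [0, 0, 0, 0, 0, 0, 0.5],
  [0, 0, 0, 0, 0, 0, 0.5],
  [-0.7, 1, 2, 0, 0, 0, 0.5],
  [0, 0, 0, 0, 0, 0, 1],
  [0, 0, 0, 0, 0, 0, 1],
  [0, 0, 0, 0, 0, 0, 1],
  [0, 0, 0, 0, 0, 0, 1],
  [0, 0, 0, 0, 0, 0, 1],
], force=5)

```text
clock: 51.2
tool_pos: [0.5467, -0.363, 0.0849]
eef_rot: [0.942, 0.335, -0.003, 0.001]
contact_force: [4.2, -3.3, -4.0]
opening: 0.184
finger_force: 5.0
```

```bash
python3 y.py
```

```text
[ 0.54674764 -0.36303217  0.08486981] [ 0.54  0.92 -0.05  1.58  0.08  0.65 -0.44] -50.883446528327845 [-0.76800778 -0.5757359   0.01948578] [ 4.17417787 -3.33027473 -4.04182627]
```

Call:
step_arm([
  [0, 0, 0, 0, 0, 0.03, 1],
  [0, 0, 0, 0, 0, 0.03, 1],
  [0, 0, 0, 0, 0, 0.03, 1],
  [0, 0, 0, 0, 0, 0.03, 1],
  [0, 0, 0, 0, 0, 0.03, 1],
  [0, 0, 0, 0, 0, 0, 1],
  [0, 0, 0, 0, 0, 0, 1],
])

```text
clock: 51.9
tool_pos: [0.5459, -0.3637, 0.085]
eef_rot: [0.915, 0.404, -0.004, 0.001]
contact_force: [2.2, -4.3, -2.9]
opening: 0.208
finger_force: 5.3
```

```bash
python3 y.py;python3 w.py s10
```

```text
[ 0.54593223 -0.36368119  0.08497113] [ 0.56  0.92 -0.09  1.58  0.13  0.65 -0.34] -42.33994320311057 [-0.9898632  -0.3829159  -0.15643916] [ 2.1993343  -4.31258661 -2.92855359]
27 [ 0.5634 -0.3533  0.1026]
8 [ 0.5643 -0.3832  0.1081]
9 [ 0.5608 -0.3825  0.1109]
```

Call:
step_arm([
  [0, 0, 0, 0, 0, -0.07, 0.4],
  [0, 0, 0, 0, 0, -0.08, 0.4],
  [0, 0, 0, 0, 0, 0, 0.4],
  [0, 0, 20, 0, 0, 0, 0.4],
  [0, 0, 25, 0, 0, 0, 0.7],
  [21, -4, 0, 0, 0, 0, 1],
  [20, -4, 0, 0, 0, 0, 1],
  [0, 0, 0, 0, 0, 0, 1],
  [0, 0, 0, 0, 0, 0, 1],
  [0, 0, 0, 0, 0, 0, 1],
  [0, 0, -15, 0, 0, 0, 1],
  [0, 0, -15, 0, 0, 0, 1],
  [0, 0, -15, 0, 0, 0, 1],
  [0, 0, 0, 0, 0, 0, 1],
  [0, 0, 0, 0, 0, 0, 1],
], force=20)

```text
clock: 53.45
tool_pos: [0.5859, -0.3691, 0.0837]
eef_rot: [0.942, 0.335, -0.005, -0.002]
contact_force: [-0.2, -0.1, 0.1]
opening: 0.004
finger_force: 0.0
```

```bash
python3 y.py; python3 w.py s11
```

```text
[ 0.58586772 -0.36912637  0.08372582] [ 0.52  0.97 -0.05  1.44  0.07  0.74 -0.45] -50.85307525471807 [-0.03296915  0.092526    0.02726156] [-0.16424734 -0.09001616  0.07416145]
27 [ 0.5634 -0.3533  0.1026]
8 [ 0.5643 -0.3832  0.1081]
15 [ 0.5788 -0.3665  0.0959]
```

Push the pointer end counter-clockwise in small steps, reading the force.

Call:
step_arm([
  [-1.2, 1.6, 0, 0, 0, 0, 1],
  [-1.2, 1.6, 0, 0, 0, 0, 1],
  [-1.2, 1.6, 0, 0, 0, 0, 1],
  [-1.2, 1.6, 0, 0, 0, 0, 1],
  [-0.6, 0.8, 0, 0, 0, 0, 1],
  [0, 0, 0, 0, 0, 0, 1],
  [0, 0, 0, 0, 0, 0, 1],
])

```text
clock: 54.2
tool_pos: [0.5823, -0.3636, 0.0853]
eef_rot: [0.942, 0.335, -0.003, 0.001]
contact_force: [3.9, -3.8, -0.3]
opening: 0.005
finger_force: 2.5
```

Call:
step_arm([
  [-0.6, 0.8, 0, 0, 0, 0, 1],
  [-0.6, 0.8, 0, 0, 0, 0, 1],
  [-0.6, 0.8, 0, 0, 0, 0, 1],
  [0, 0, 0, 0, 0, 0, 1],
  [0, 0, 0, 0, 0, 0, 1],
])

```text
clock: 54.7
tool_pos: [0.582, -0.3634, 0.0855]
eef_rot: [0.942, 0.335, -0.002, 0.003]
contact_force: [7.2, -7.7, -5.8]
opening: 0.004
finger_force: 5.0
```

Call:
step_arm([
  [-1.2, 1.6, 0, 0, 0, 0, 1],
  [-1.2, 1.6, 0, 0, 0, 0, 1],
  [0, 0, 0, 0, 0, 0, 1],
  [0, 0, 0, 0, 0, 0, 1],
])

```text
clock: 55.1
tool_pos: [0.5818, -0.3631, 0.0858]
eef_rot: [0.942, 0.334, -0.0, 0.007]
contact_force: [11.6, -12.5, -10.1]
opening: 0.003
finger_force: 8.2
```

```bash
python3 y.py; python3 w.py s12; python3 - <<'E'
from h import *
for n in('s11','s12'):
    g=cv2.imread('pics/%s.png'%n)[282:298,400:420].min(-1)
    print('\n'.join(' '.join('%3d'%x for x in r_) for r_ in g))
E
```

```text
[ 0.58179885 -0.36307458  0.08584774] [ 0.51  0.95 -0.05  1.49  0.07  0.7  -0.46] -50.93673460129834 [-2.68952634 -2.37319607  0.13395803] [ 11.58837222 -12.46631568 -10.1429248 ]
27 [ 0.5634 -0.3533  0.1026]
8 [ 0.5643 -0.3832  0.1081]
11 [ 0.5875 -0.3786  0.0946]
 49  50  48  52  48  50  82 152 198 210 210 210 212 213 211 212 210 162  33  19
 50  47  47  48  49  49  52  82 168 211 212 210 211 208 207 211 212 161  37   9
 54  48  52  51  48  54  48  46 135 199 211 211 208 210 209 210 209 160  37  15
 51  48  51  49  50  51  49  48  90 174 208 209 210 210 211 211 209 163  43  18
 49  48  50  48  51  52  49  46  61 147 191 186 182 190 205 210 212 163  41  15
 48  48  49  49  46  48  49  49  46  88 117 110 100 123 170 198 207 159  40  15
 51  50  52  47  51  50  50  49  34  17  23  64  78  64  90 146 190 157  42  11
 47  50  51  50  48  50  47  40  17   6  46  75  65  36   3  50 156 159  42  16
 48  53  53  45  52  48  43  32  11  30  65  73  50  13   1   7 149 161  41   9
 51  47  50  47  47  53  41  16  15  52  76  66  26  10   2  21 148 156  44   5
 51  51  49  47  48  45  28   8  3
[... 1025 characters left out ...]
  50  47  32  13  26  61  77  48  14  15  14  16  12  11  10
 46  47  48  51  47  48  43  33   8  46  78  67  31   2  11   9  15  13   8  15
 52  46  49  50  49  46  34  16  28  61  78  51  17   5  12  17  10  13  15  10
 47  50  47  50  45  37  19   8  47  76  68  37   2   8   9  12  15   9  11   5
 49  49  51  45  49  31   5  42  74  81  50  12   2   5   7  17  16  12  11   4
 48  46  47  52  47  17   4  43  67  59  40  12   6   3   5  14  12   9   8  10
 51  56  57  54  39  12   4  10  19  27  22  10   5   6  14  15  12   6  10  15
 59  60  59  49  23   9  10  15  14  14  16   9   1   5   4  14  16  13  14   4
 63  62  57  41  17   9  11  15   3  17  13   7   3   7  12  16  13  14   6  14
```

Call:
step_arm([
  [0, 0, 0, 0, 0, 0, 1],
  [0, 0, 0, 0, 0, 0, 1],
  [0, 0, 0, 0, 0, 0, 1],
  [0, 0, 0, 0, 0, 0, 1],
  [0, 0, 0, 0, 0, 0, 1],
  [0, 0, 0, 0, 0, 0, 1],
  [0, 0, 0, 0, 0, 0, 1],
  [0, 0, 0, 0, 0, 0, 1],
  [0, 0, 0, 0, 0, 0, 1],
  [0, 0, 0, 0, 0, 0, 1],
])

```text
clock: 56.15
tool_pos: [0.5818, -0.3631, 0.0858]
eef_rot: [0.942, 0.334, -0.0, 0.006]
contact_force: [11.6, -12.9, -10.9]
opening: 0.002
finger_force: 8.2
```

Call:
step_arm([
  [3, -4, 0, 0, 0, 0, 1],
  [3, -4, 0, 0, 0, 0, 1],
  [0, 0, 25, 0, 0, 0, 1],
  [0, 0, 30, 0, 0, 0, 1],
  [-35, 15, 20, 0, 0, 0, 1],
  [-40, 25, 0, 0, 0, 0, 1],
  [-40, 30, 0, 0, 0, 0, 1],
  [-40, 30, 0, 0, 0, 0, 0.4],
  [-40, 30, 0, 0, 0, 0, 0.4],
  [-20, 20, 0, 0, 0, 0, 0.4],
  [0, 0, 0, 0, 0, 0, 0.4],
  [0, 0, 0, 0, 0, 0, 0.4],
])

```text
clock: 57.35
tool_pos: [0.3676, -0.2141, 0.16]
eef_rot: [0.942, 0.335, -0.005, -0.001]
contact_force: [0.6, 0.5, 0.9]
opening: 0.434
finger_force: 0.0
```

```bash
python3 - <<'E'
from h import *
check('t9'); dial('t10')
p=cv2.imread('pics/t10.png');d=np.load('pics/t10.npy');W=cloud('top',d)
p0=cv2.imread('pics/top0.png')
# marks at housing height vs pointer line, angles about the housing centre
b=np.s_[180:255,440:525];w=W[b];g=p[b].astype(int);z=w[...,2]
m=((g.min(-1)>115)&(z<.075)&(z>.05)).astype(np.uint8)
n,l,st,ce=cv2.connectedComponentsWithStats(m)
c=np.array([.5461,-.3626])
for i in range(1,n):
    q=w[l==i].mean(0); print(st[i,4],q.round(4),np.hypot(*(q[:2]-c)).round(4),np.degrees(np.arctan2(*(q[:2]-c)[::-1])).round(1))
# pointer line fit
for nm in('top0','t8','t10'):
    pp=cv2.imread('pics/%s.png'%nm);ww=cloud('top',np.load('pics/%s.npy'%nm))[b];gg=pp[b].astype(int)
    mm=(gg.min(-1)>95)&(ww[...,2]>.085);q=ww[mm];e=np.linalg.svd(q[:,:2]-q[:,:2].mean(0),full_matrices=False)[2][0]
    print(nm,mm.sum(),q.mean(0).round(4),np.degrees(np.arctan2(e[1],e[0])))
E
python3 y.py
```

```text
red [255 156  12  52 451] [0.626  0.1311 0.053 ] zmed 0.0532 [array([0.6355, 0.1309]), np.float64(-1.0924935990814446), np.float64(0.13225938564122064), np.float64(0.05821708261360223), np.int64(449)]
copper [282 155  20  53 575] [0.6281 0.0617 0.0519] zmed 0.0525 [array([0.637 , 0.0616]), np.float64(-0.6527405596496453), np.float64(0.1333106454608234), np.float64(0.05736222583652042), np.int64(569)]
gold [316 154  16  53 553] [ 0.6287 -0.008   0.0524] zmed 0.0527 [array([ 0.6356, -0.008 ]), np.float64(-0.891956346017725), np.float64(0.13652627789086086), np.float64(0.05744026224827195), np.int64(552)]
green [348 155  12  52 459] [ 0.6268 -0.0776  0.0527] zmed 0.0528 [array([ 0.6344, -0.0778]), np.float64(-1.0816184229647523), np.float64(0.13511166309208844), np.float64(0.057832153718469136), np.int64(462)]
green [389 175  18  38 331] [ 0.6044 -0.1821  0.0147] zmed 0.0144 [array([ 0.603 , -0.1886]), np.float64(0.15433518785659173), np.float64(0.08860606287367248), np.float64(0.018169186147736608), np.int64(445)]
bar 268 ((546.2138671875, -362.3775634765625), (62.965476989746094, 18.545875549316406), 40.47038650512695)
housing ((546.1226806640625, -363.18621826171875), (119.87873840332031, 123.35585021972656), 9.349898338317871)
white 22 [ 0.55953228 -0.35345498  0.10691608]
red 16 [ 0.49723951 -0.3716357   0.06104005]
7 [ 0.5962 -0.3558  0.0601] 0.0505 7.7
8 [ 0.5855 -0.3331  0.0601] 0.0492 36.9
8 [ 0.5644 -0.3169  0.0616] 0.0492 68.1
9 [ 0.5389 -0.3144  0.0601] 0.0487 98.4
6 [ 0.5143 -0.3258  0.0608] 0.0487 130.8
7 [ 0.5001 -0.3461  0.0618] 0.0489 160.3
top0 20 [ 0.5593 -0.3532  0.108 ] -140.36147120818782
t8 32 [ 0.5568 -0.3505  0.1121] 145.53997425195752
t10 33 [ 0.5566 -0.3501  0.1115] 141.00431047411533
[ 0.36897466 -0.21518873  0.15981557] [ 0.44  0.6  -0.04  2.22  0.08  0.33 -0.55] -50.861893862713934 [-0.05716461  0.17621803  0.00617383] [0.22130102 0.15226214 0.2866223 ]
```

Marks 6 to 1 lie at 8, 37, 68, 98, 131 and 160° and the pointer at 39°, so the dial is at 5 and must turn +30°. All bodies are still seated. It resisted 0.47 N·m of pushing, so I'll grip it firmly across the bar and turn further.

Call:
step_arm([
  [30, -25, 0, 0, 0, 0, 0.4],
  [35, -30, 0, 0, 0, 0, 0.4],
  [35, -30, 0, 0, 0, 0, 0.4],
  [35, -30, 0, 0, 0, 0, 0.4],
  [30, -25, 0, 0, 0, 0, 0.4],
  [13, -8, -10, 0, 0, 0, 0.4],
  [0, 0, -15, 0, 0, 0, 0.4],
  [0, 0, 0, 0, 0, 0, 0.4],
  [0, 0, 0, 0, 0, 0, 0.4],
  [0, 0, 0, 0, 0, 0, 0.4],
])

```text
clock: 58.45
tool_pos: [0.5451, -0.3621, 0.1351]
eef_rot: [0.942, 0.335, -0.005, -0.001]
contact_force: [-0.3, -0.5, -1.3]
opening: 0.599
finger_force: 0.0
```

```bash
python3 y.py
```

```text
[ 0.54514663 -0.36207932  0.13509688] [ 0.55  0.85 -0.06  1.55  0.08  0.75 -0.44] -50.84281465572587 [-0.05682196  0.14373789  0.00342438] [-0.27825578 -0.45053487 -1.28888584]
```

Call:
step_arm([
  [1.3, -1.5, -15, 0, 0, 0, 0.4],
  [0, 0, -15, 0, 0, 0, 0.4],
  [0, 0, -15, 0, 0, 0, 0.4],
  [0, 0, -9, 0, 0, 0, 0.4],
  [0, 0, 0, 0, 0, 0, 0.7],
  [0, 0, 0, 0, 0, 0, 1],
  [0, 0, 0, 0, 0, 0, 1],
  [0, 0, 0, 0, 0, 0, 1],
  [0, 0, 0, 0, 0, 0, 1],
  [0, 0, 0, 0, 0, 0, 1],
  [0, 0, 0, 0, 0, 0, 1],
], force=60)

```text
clock: 59.55
tool_pos: [0.5466, -0.3634, 0.0812]
eef_rot: [0.942, 0.335, -0.005, -0.002]
contact_force: [-3.4, 3.0, 6.2]
opening: 0.179
finger_force: 60.0
```

Call:
step_arm([
  [0, 0, 0, 0, 0, 0.05, 1],
  [0, 0, 0, 0, 0, 0.05, 1],
  [0, 0, 0, 0, 0, 0.05, 1],
  [0, 0, 0, 0, 0, 0.05, 1],
  [0, 0, 0, 0, 0, 0.05, 1],
  [0, 0, 0, 0, 0, 0.05, 1],
  [0, 0, 0, 0, 0, 0, 1],
  [0, 0, 0, 0, 0, 0, 1],
])

```text
clock: 60.35
tool_pos: [0.5469, -0.364, 0.0813]
eef_rot: [0.883, 0.469, -0.004, -0.001]
contact_force: [-1.4, 3.7, 6.1]
opening: 0.19
finger_force: 67.9
```

```bash
python3 y.py
```

```text
[ 0.54693209 -0.36397616  0.08125872] [ 0.58  0.93 -0.13  1.57  0.19  0.66 -0.24] -34.061802380645 [ 0.5534661   0.49005306 -1.80308801] [-1.44264038  3.71093158  6.10796721]
```

Call:
step_arm([
  [0, 0, 0, 0, 0, 0.05, 1],
  [0, 0, 0, 0, 0, 0.05, 1],
  [0, 0, 0, 0, 0, 0.05, 1],
  [0, 0, 0, 0, 0, 0.05, 1],
  [0, 0, 0, 0, 0, 0, 1],
  [0, 0, 0, 0, 0, 0, 1],
  [0, 0, 0, 0, 0, 0, 1],
  [0, 0, 0, 0, 0, 0, 1],
  [0, 0, 0, 0, 0, 0, 1],
])

```text
clock: 61.25
tool_pos: [0.5468, -0.3634, 0.081]
eef_rot: [0.829, 0.559, -0.005, -0.0]
contact_force: [-3.2, 2.2, 6.6]
opening: 0.175
finger_force: 60.0
```

```bash
python3 y.py; python3 w.py s13; python3 - <<'E'
from h import *
g=cv2.imread('pics/s13.png')[282:298,396:420].min(-1)
print('\n'.join(' '.join('%3d'%x for x in r_) for r_ in g))
E
```

```text
[ 0.5468271  -0.36344813  0.0810244 ] [ 0.61  0.93 -0.19  1.57  0.26  0.67 -0.09] -22.038806933408278 [0.63684977 0.56374626 0.05076861] [-3.20999017  2.17176767  6.60835282]
27 [ 0.5634 -0.3533  0.1026]
8 [ 0.5643 -0.3832  0.1081]
10 [ 0.563  -0.3735  0.1074]
 15  17  16  19  20  19  20  15  19  20  73 150 198 208 212 211 210 209 207 171  70  10  11  15
 23  17  15  15  11  19  17  21  21  23  43  81 167 207 209 212 197 175 173 141  58   8   6  11
 14  18  20  18  19  23  15  17  21  23  42  49 137 196 209 202 151  75  78  62  26   6   7  18
 17  21  14  20  20  19  15  25  11  24  36  50  87 172 210 186 113   6   9   0   6   8   5  15
 14  16  20  16  16  22  12  16  15  44  57  38  61 159 209 193 110  12   9  12  11   3  16  10
  9  16  15  15  14  19  17   6  14  55  74  31  33 151 204 194 128   5   9  13  12   8  10  17
 21  12  18  13  15  15  16   6   5  52  76  48  16 149 204 205 149   6   4  11   9   7  17  14
 21   6  13  15  13   8  13  10  11  31  76  70  17 113 188 206 147   7  12   9  10  12  11  11
 15   9  13  12  12  12  10   8  15  22  69  75  25  71 164 211 154   7  17   9  14  14   8  14
 16   5  15  16  14  11  13  13  14  14  61  71  45  52 158 202 139   4  17  16  11  13  13  14
 16  12  12  16  16  18  15  12   5  12  56  77  57  20 122 160  93   6  11  17  13  12  18  14
 20  11  12  16  18  15  13  11  14   4  42  74  67  25  48  78  58  10   7  11  10  12   7  21
 19  14  18  15  14  18  18  16  12   5  20  55  54  25   9  20  23   0  11   7  12  14  10  14
 19  12  15  18  14  18  15  11  16   9  11  20  18   5  10   1   3  11   9  16  13  18  16  14
 28  12  11  17  14   9  12   9   8   8   8   1  10   0  12   9   8   9  11   9  12  15  14  11
 37  14   4  17  15  17  14  14   5   2   3   5   9   0   9  13   7  11   8  11  12  11  13  14
```

It broke free. The torque dropped to 0.05 N·m, the pads are flat on the bar again and the bar is at 68°, which is mark 4. Releasing and checking.

Call:
step_arm([
  [0, 0, 0, 0, 0, 0, 0.4],
  [0, 0, 0, 0, 0, 0, 0.4],
  [0, 0, 0, 0, 0, 0, 0.4],
  [0, 0, 0, 0, 0, 0, 0.4],
  [0, 0, 20, 0, 0, 0, 0.4],
  [0, 0, 30, 0, 0, 0, 0.4],
  [0, 0, 30, 0, 0, 0, 0.4],
  [-30, 25, 10, 0, 0, 0, 0.4],
  [-35, 30, 0, 0, 0, 0, 0.4],
  [-35, 30, 0, 0, 0, 0, 0.4],
  [-35, 30, 0, 0, 0, 0, 0.4],
  [-30, 30, 0, 0, 0, 0, 0.4],
  [0, 30, 0, 0, 0, 0, 0.4],
  [0, 30, 0, 0, 0, 0, 0.4],
  [0, 0, 0, 0, 0, 0, 0.4],
  [0, 0, 0, 0, 0, 0, 0.4],
  [0, 0, 0, 0, 0, 0, 0.4],
])

```text
clock: 63.0
tool_pos: [0.3824, -0.1601, 0.1708]
eef_rot: [0.83, 0.557, -0.004, 0.001]
contact_force: [-0.9, -0.4, -0.1]
opening: 0.604
finger_force: 0.0
```

```bash
python3 - <<'E'
from h import *
dial('t11'); check('t12')
p=cv2.imread('pics/t12.png');Wt=cloud('top',np.load('pics/t12.npy'));hsv=cv2.cvtColor(p,cv2.COLOR_BGR2HSV)
m=(cv2.inRange(hsv,*map(np.array,HUE['blue']))>0)&(Wt[...,2]>.06)&(Wt[...,2]<.1)&(np.hypot(Wt[...,0]-.494,Wt[...,1]-.302)<.07)
q=Wt[m];print('lid',len(q),q.mean(0),np.linalg.lstsq(np.c_[q[:,:2],np.ones(len(q))],q[:,2],rcond=None)[0])
E
```

```text
bar 257 ((545.9215698242188, -362.3487243652344), (64.82740783691406, 17.235107421875), 69.14757537841797)
housing ((546.4248657226562, -363.1710205078125), (120.29552459716797, 122.83401489257812), 9.213462829589844)
white 24 [ 0.55251837 -0.34774216  0.10785027]
red 16 [ 0.49736989 -0.37209631  0.05936508]
red [255 156  12  52 446] [0.6265 0.1311 0.0529] zmed 0.0529 [array([0.6356, 0.1309]), np.float64(-0.8967754194421126), np.float64(0.1330583271612031), np.float64(0.057898617719184295), np.int64(439)]
copper [282 155  20  53 576] [0.628  0.0618 0.0517] zmed 0.0525 [array([0.6368, 0.0617]), np.float64(-0.723578837099121), np.float64(0.13355811865510583), np.float64(0.05748074094698267), np.int64(574)]
gold [315 154  17  53 561] [ 0.6287 -0.008   0.0527] zmed 0.0531 [array([ 0.6366, -0.0082]), np.float64(-1.0700613304281903), np.float64(0.13404937842671227), np.float64(0.05737469052993196), np.int64(552)]
green [348 155  12  52 459] [ 0.6268 -0.0776  0.0527] zmed 0.0529 [array([ 0.6339, -0.0777]), np.float64(-1.0056126042700009), np.float64(0.13849245471178256), np.float64(0.05775804800141621), np.int64(462)]
green [389 174  18  40 321] [ 0.6029 -0.1827  0.0148] zmed 0.0145 [array([ 0.6046, -0.1885]), np.float64(-2.204735836320776), np.float64(0.09066750365601683), np.float64(0.018300445371769176), np.int64(420)]
lid 1258 [0.49366595 0.30010841 0.08570175] [-0.00053077  0.00920613  0.08320094]
```

View pics/t12.png

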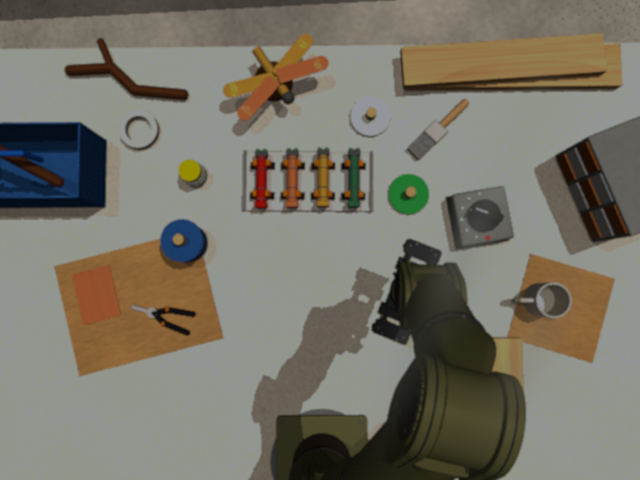

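The four bodies are seated at (261–353,180), the lid is on the pot at (184,241), and the dial (485,213) is at 69°, which is mark 4. Nothing else has moved and the gripper is free.

```bash
python3 -c "
from plant import r
print(r.finish_job())"
```

```text
the job is handed in; nothing more can be done
None
```

The job is handed in: all four bodies measured seated in the rack, the lid level on the pot, the dial at mark 4 (it stuck at first and took about 1.8 N·m to free), and the gripper clear; the hand-in returned no verdict.

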